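# Set up and start a batch test of watch movements

### The arm

A 6-joint arm with a two-finger parallel gripper is mounted at the origin on the work surface. World frame = base frame: x ahead of the robot, y to its left, z up, the work surface at z = 0. Lengths are in m, angles in rad, forces in N, time in s.
With the tool pointing down it reaches from about 0.25 to 0.725 m from the base axis. Payload 4 kg.
Tool frame: the origin (TCP) lies between the finger pads; the fingertips stand 11 mm ahead of it and the grasp point (between the pads) lies 8 mm behind it (bot.tip_extent is the distance from the TCP to the fingertips, in m); z points along the fingers, y is the line along which they close (so a half turn about z gives the same grasp; the last joint's range is limited). The gripper opens to 85 mm and grips with 20 to 120 N. Pads are 22 mm wide; open, the fingers measure 114 mm over their backs; the gripper's body (76 mm by 85 mm) begins 54 mm behind the grasp point. The pads swing forward as they close: fully open they stand 13 mm farther back than shut.
Start: joints at [-1.268, 0.241, 0.005, 1.335, 0, 1.571], TCP at [0.149, -0.477, 0.211] pointing down, gripper open.
Joint ranges: [-2.72, 2.72], [-1.05, 1.87], [-1.09, 1.28], [-1.99, 2.15], [-1.42, 1.44], [-3.14, 3.14]. Speed limits (rad/s): [2.79, 2.79, 3.14, 3.14, 3.14, 3.14].

### API

Orientations are given as a unit quaternion [x, y, z, w].
In Python, from workcell import bot gives the robot as it stands. The module is installed in compiled form; this text tells all that it offers.
- The arm moves only by the tool drive_tool, never from a script. Its argument "rows" is a list of rows, each an object of numbers: "dx", "dy", "dz": the shift along the tool's x, y, z in units of 50 mm (1.0 is 50 mm); "wx", "wy", "wz": the turn, a rotation vector about the tool's x, y, z in units of 5 degrees (1.0 is 5 degrees); "hand": the finger opening in mm, from 0 to 85.4. A call has 1 to 20 rows; each row is the pose to reach, as a shift and turn from the pose commanded when the call began, along the tool's axes at that moment; what a row does not reach only later rows make up. A row lasts 1/10 s, in which the tool goes at most 50 mm and 8.59 degrees, less where a joint would pass 70% of its speed; a pose out of reach is approached as far as the arm can. A call with a gripper value outside its range is refused whole. The fingers move at their own pace and stop on an object; the grip force is fixed at half the most. Time passes only in rows, so rows that repeat a pose let the fingers close. It gives the time, the measured TCP pose, the force, the opening and the grip force at its end, in the units of the state.
- bot.get_obs(): the state, without advancing time (a new reading comes with each control period).
- bot.camera(name): name is "scene" or "top" or "wrist"; returns the picture (400x640x3 uint8, red, green, blue); there is no depth.
- bot.get_calibration(name): a dict with "vfov" (degrees; the focal length in pixels is half the picture's height over the tangent of half this angle, whatever the lens; pixels are square), "cx", "cy" (the principal point, pixels), "k1" (the pictures are not rectified: a ray, as slopes to the right and down, at radius r is drawn at 1 + k1 r^2 times it, then the intrinsics apply), "origin" and "rotation" of the camera in the world; the wrist camera has in their place "mount" (4x4, takes a point from camera to tool coordinates, whose origin is the TCP and whose axes are the flange's). Camera axes: x right, y up, looking along -z (the intrinsics and any distortion apply to the point x, -y, -z); pixel columns grow to the right and rows downward; lengths in m; the calibration is good to about 2 mm. A picture is of the moment at which its call begins: read the wrist's pose just before it. get_calibration takes no time and is no camera call.
- bot.job_done(): hands the job in; it is judged then, once.
Trained networks look in the newest picture that a camera, given by its name, has taken for a name from the list of things; names that differ only in an ending like _2 or _b are one class to them, and where a whole thing is asked for, a point or a joint stands for the part that bears it (a point fixed in the world has none). Each returns a list of dicts, best first, with "score" (0 to 1); they miss things now and then, are a little off and sometimes report something else, mostly with a low value. They report only what shows in the picture. A call takes as long as a camera call.
- bot.look_for(camera, thing): "extent" ([centre column, centre row, width, height] in pixels, round what is visible of it).
- bot.outline_of(camera, thing): "region" (400x640 bool, what is visible of it) and "extent" ([centre column, centre row, width, height] in pixels, round what is visible of it).
The state is a dict: "clock": time; "joint_pos": joint angles; "joint_vel": joint speeds; "tau": joint torques, N m; "eef_pos": TCP position; "tool_rot": TCP orientation; "ft_force": force on the tool from outside, world axes, zero at the start; "ft_torque": the same for the moment, N m; "grip_width": finger opening in m; "grasp_force": force on a finger pad.
Only numpy, scipy, OpenCV 4.12 (cv2) and the standard library are available. Lean on these libraries where they do the work, as an engineer would, in place of code of your own. Each camera call takes 0.05 s, during which the arm holds its last target. There are 200 camera calls.

### The job

Set up a batch test on the watchmaker's bench: lift the glass dust dome off the test shelf and stand it centrally on the round felt pad, raise the tester's stiff screen to 105 degrees open, and line up all the movement holders side by side on the shelf, upright, each centred on a marked place with its long side across the shelf, filling from the end stop with no place skipped. When all of that stands ready, press the start button on the tester's deck all the way down and let it go. Leave the tins, loupe, bottle and weight where they are.

Things in the scene. Friction and masses are not known exactly. Their poses are not given: they have to be found in the camera images.
- screen (a joint): opening angle in rad of the tester's flip-up screen: 0 closed flat over the instrument, growing as its front edge rises up and back; pi/2 is upright, 2.5 the end of travel. 105 degrees is 1.833. The stiff hinge stays wherever it is left and gives about 0.6 N m of friction (3 to 5 N at the bar)
- screen_hinge (a point): middle of the screen's hinge line, 75 mm above the table at the far edge of the tester, a grey flat instrument (150 mm deep, 240 mm wide, deck 40 mm high, side cheeks 70 mm high). Fixed. Its x axis points from the tester's front to its back, y along the hinge line, z up
- screen_bar (a point): middle of the steel pull bar on the screen's free edge: a round bar 10 mm thick and 120 mm long, parallel to the hinge and 180 mm from it, held by an arm at each end with a clear 35 mm gap between bar and panel. The panel is 130 mm x 236 mm x 10 mm, in one plane with the bar and the hinge. Turns with the screen
- start_top (a point): centre of the top of the round grey start button, 30 mm across, on the tester's deck under the screen, 105 mm in front of the hinge line and 62 mm above the table; pressed straight down
- start (a joint): travel of the start button in m: 0 out, 0.006 fully down (5 N); springs back
- place1 (a point): centre, on the surface, of the first marked place (dark round spot) of the test shelf, next to the end stop. The shelf is a fixed low aluminium slab 14 mm high, 120 mm deep (x), 330 mm long (y), with an upright end stop plate 45 mm high at its +y end, its face 33 mm from this point. Place axes: x across the shelf's depth, y along the row towards the end stop, z up
- place2 (a point): centre of place 2 on the shelf's surface, 62 mm from place 1 along the row away from the end stop; axes as place1
- place3 (a point): centre of place 3 on the shelf's surface, 124 mm from place 1 along the row away from the end stop; axes as place1
- place4 (a point): centre of place 4 on the shelf's surface, 186 mm from place 1 along the row away from the end stop; axes as place1
- place5 (a point): centre of place 5 on the shelf's surface, 248 mm from place 1 along the row away from the end stop; axes as place1
- dome_knob (a point): centre of the white knob of the glass dust dome: knob 28 mm across, 28 mm tall, on a thin neck 18 mm across. The dome is 112 mm across at its foot, 121 mm tall over all, 0.3 kg; the knob's centre is 107 mm above its foot. z up. It starts standing on the test shelf
- pad_top (a point): centre of the upper face of the round grey felt pad, 150 mm across, 4 mm thick, fixed flat on the table between tester and shelf
- holder1_mid (a point): centre, 26 mm above its underside, of a watch movement holder (all alike; 3 to 5 are present): a red base block 66 mm (its x) x 54 mm (its y) x 14 mm high, on it centrally a steel clamp block 30 mm (x) x 36 mm (y) reaching from 14 to 52 mm high, a brass movement on top to 58 mm; 0.25 kg. z up. The two ways round (half a turn) are equal. Starts on the table in front of the shelf
- holder2_mid (a point): another movement holder, as holder1 (None if absent)
- holder3_mid (a point): another movement holder, as holder1 (None if absent)
- holder4_mid (a point): another movement holder, as holder1 (None if absent)
- holder5_mid (a point): another movement holder, as holder1 (None if absent)
- tin_a: small round aluminium tin, 48 mm across, 34 mm tall; a bystander, to be left alone; origin at the centre of its underside
- tin_b: small round aluminium tin, 48 mm across, 34 mm tall; a bystander, to be left alone; origin at the centre of its underside
- tin_c: small round aluminium tin, 48 mm across, 34 mm tall; a bystander, to be left alone; origin at the centre of its underside
- loupe: black eye loupe standing on its wide end, 42 mm across, 34 mm tall; a bystander, to be left alone; origin at the centre of its underside
- oil: amber glass oil bottle, 40 mm across, 75 mm tall; a bystander, to be left alone; origin at the centre of its underside
- weight: brass weight, 56 mm across, 50 mm tall; a bystander, to be left alone; origin at the centre of its underside

How it is judged:
By the outcome, as a careful person would: the job done as asked, in the order asked, and still so for the second after the job is handed in, with the robot touching nothing.
Of holder1, holder2, holder3, holder4, holder5 only 3 to 5 are there at a start; the rules pass over those that are not, and their reading is None.
At some moment in a run one of holder1, holder2, holder3, holder4, holder5 may be knocked a few centimetres aside while the robot is not near it.
Once in a run the grip may slacken for a moment while it holds something.
It also fails if it takes over 210 s, if anything falls off the work surface, if the arm or the gripper's body presses on something with over 40 N, if the wrist force passes 120 N, or if a joint passes its speed limit or range.

## Working session

There is one attempt and no reset: what is moved stays moved. The work goes in short steps, Python scripts to look and compute and a tool call to move; the robot and the scene stay as the last step left them, time stands still between calls to the robot, and variables do not carry over. Pictures are saved under pics/ and viewed, at most 14 in all, crops included, and the job is handed in when it is done.

Besides the shell and the picture viewer there is one more tool, called after "Call:" as name([rows], argument=value, ...), one row to a line, values as JSON. drive_tool: Moves the arm, as the interface text tells. Its arguments: {"type":"object","properties":{"rows":{"type":"array","items":{"type":"object","properties":{"dx":{"type":"number"},"dy":{"type":"number"},"dz":{"type":"number"},"wx":{"type":"number"},"wy":{"type":"number"},"wz":{"type":"number"},"hand":{"type":"number"}}}}},"required":["rows"]}

```bash
mkdir -p pics; cat > h.py <<'E'
import numpy as np, cv2
from workcell import bot
from scipy.spatial.transform import Rotation as R
def save(cam,fn):
    o=bot.get_obs(); im=bot.camera(cam); cv2.imwrite('pics/'+fn,im[:,:,::-1]); return o,im
def campose(cam,o=None):
    c=bot.get_calibration(cam)
    if cam=='wrist':
        T=np.eye(4);T[:3,:3]=R.from_quat(o['tool_rot']).as_matrix();T[:3,3]=o['eef_pos'];T=T@np.array(c['mount'])
        return c,T[:3,3],T[:3,:3]
    return c,np.array(c['origin']),R.from_quat(c['rotation']).as_matrix() if np.size(c['rotation'])==4 else np.array(c['rotation'])
def ray(cam,uv,o=None):
    c,p,M=campose(cam,o); f=200/np.tan(np.radians(c['vfov'])/2)
    d=np.array([(uv[0]-c['cx'])/f,(uv[1]-c['cy'])/f]); s=d.copy()
    for _ in range(20): s=d/(1+c['k1']*(s@s))
    return p,M@np.array([s[0],-s[1],-1.])
def onz(cam,uv,z,o=None):
    p,d=ray(cam,uv,o); return p+d*(z-p[2])/d[2]
def proj(cam,P,o=None):
    c,p,M=campose(cam,o); f=200/np.tan(np.radians(c['vfov'])/2)
    q=M.T@(np.array(P)-p); s=np.array([q[0],-q[1]])/-q[2]; s=s*(1+c['k1']*(s@s))
    return s*f+[c['cx'],c['cy']]
E
python3 - <<'E'
from h import *
np.set_printoptions(precision=3,suppress=True)
for c in('scene','top','wrist'): print(c,bot.get_calibration(c))
for c in('scene','top'):
    save(c,c+'0.png')
    for t in ['holder1_mid','dome_knob','screen_bar','tin_a','loupe','oil','weight']:
        print(c,t,[(round(d['score'],2),np.round(d['extent']).astype(int).tolist()) for d in bot.look_for(c,t)])
print(bot.get_obs())
E
```

```text
scene {'vfov': 54.89991572388397, 'cx': 319.94370031924257, 'cy': 199.86311929427967, 'k1': -0.008871113418811163, 'origin': array([ 1.17 , -0.079,  0.87 ]), 'rotation': array([0.239, 0.215, 0.645, 0.693])}
top {'vfov': 53.04007355078335, 'cx': 326.66319491555964, 'cy': 195.99153835328033, 'k1': -0.028820131750498305, 'origin': array([ 0.535, -0.007,  1.065]), 'rotation': array([ 0.016, -0.021, -0.697,  0.717])}
wrist {'vfov': 68.8816171794629, 'cx': 321.06240641167653, 'cy': 203.58706120295062, 'k1': -0.0425301474550838, 'mount': array([[ 0.001,  0.947,  0.32 ,  0.082],
       [ 1.   , -0.001, -0.001,  0.   ],
       [-0.   ,  0.32 , -0.947, -0.164],
       [ 0.   ,  0.   ,  0.   ,  1.   ]])}
scene holder1_mid [(0.96, [293, 178, 22, 25]), (0.54, [319, 283, 18, 22]), (0.34, [357, 180, 16, 16])]
scene dome_knob [(0.63, [251, 230, 46, 51])]
scene screen_bar [(0.71, [448, 182, 93, 70])]
scene tin_a [(0.67, [364, 160, 14, 16]), (0.65, [397, 275, 23, 23]), (0.59, [356, 177, 18, 16])]
scene loupe [(0.48, [250, 230, 48, 49]), (0.47, [350, 270, 15, 17])]
scene oil [(0.52, [319, 280, 17, 20])
[... 242 characters left out ...]
, (0.63, [264, 127, 18, 19]), (0.57, [286, 250, 21, 18])]
top loupe [(0.69, [312, 138, 18, 15])]
top oil []
top weight [(0.68, [401, 134, 23, 20]), (0.57, [285, 250, 21, 18]), (0.43, [338, 128, 14, 15]), (0.27, [390, 185, 125, 54])]
{'clock': 0.8, 'joint_pos': array([-1.268,  0.241,  0.005,  1.335, -0.   ,  1.571]), 'joint_vel': array([ 0.   ,  0.001,  0.001, -0.001,  0.002, -0.001]), 'tau': array([  0.002, -37.215,  25.268,   0.001,   0.   ,  -0.   ]), 'eef_pos': array([ 0.149, -0.477,  0.211]), 'tool_rot': array([ 0.989,  0.151, -0.   , -0.   ]), 'ft_force': array([ 0.052, -0.132,  0.139]), 'ft_torque': array([-0.015,  0.002, -0.014]), 'grasp_force': 0.0, 'grip_width': 0.08526636580536956}
```

View pics/top0.png

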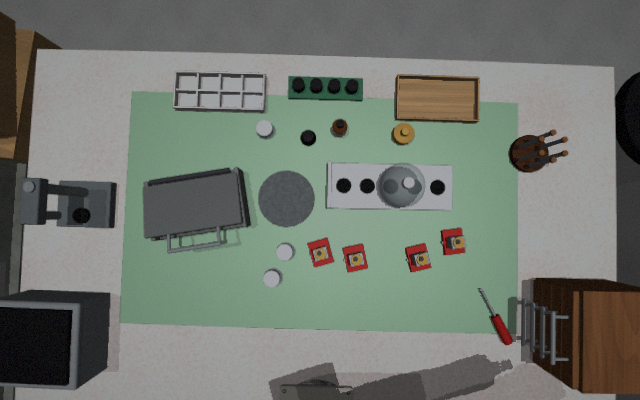

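View pics/scene0.png

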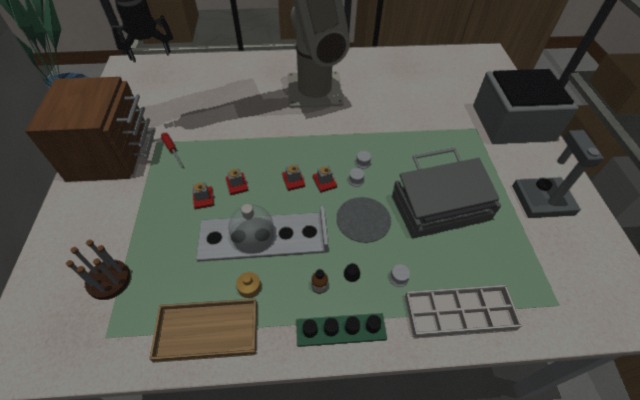

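Top picture: screen closed at (195,205) with its bar toward the robot at (200,240). Pad is at (287,198), the shelf with its end stop at the left, spots at (344,186), (367,186) and (438,187), the dome at (401,186), and four holders at (320,252), (355,258), (418,258) and (453,241). The scene view agrees.

```bash
cat > red.py <<'E'
from h import *
def reds(im,cam,o=None,z=0.007,amin=60):
    hsv=cv2.cvtColor(np.ascontiguousarray(im),cv2.COLOR_RGB2HSV)
    m=(((hsv[...,0]<8)|(hsv[...,0]>172))&(hsv[...,1]>150)&(hsv[...,2]>50)).astype(np.uint8)
    m=cv2.morphologyEx(m,cv2.MORPH_CLOSE,np.ones((3,3)))
    out=[]
    for c in cv2.findContours(m,cv2.RETR_EXTERNAL,cv2.CHAIN_APPROX_NONE)[0]:
        if cv2.contourArea(c)<amin: continue
        P=np.array([onz(cam,q[0].astype(float),z,o)[:2] for q in c])*1000
        (x,y),(w,h),a=cv2.minAreaRect(P.astype(np.float32))
        if w<h: w,h,a=h,w,a+90
        a=(a+90)%180-90
        out.append((round(x),round(y),round(w),round(h),round(a)))
    return out
E
python3 - <<'E'
from red import *
np.set_printoptions(precision=3,suppress=True)
im=cv2.imread('pics/top0.png')[:,:,::-1]
print(reds(im,'top'))
hsv=cv2.cvtColor(np.ascontiguousarray(im),cv2.COLOR_RGB2HSV)
m=((hsv[...,2]<30)).astype(np.uint8)
n,_,s,c=cv2.connectedComponentsWithStats(m)
for i in range(1,n):
    if 60<s[i,4]<500 and 330<c[i][0]<450 and 170<c[i][1]<205: print('spot',s[i],c[i],onz('top',c[i],.014))
for n_,uv,z in [('pad',(287,198),.004),('knob',(409,183),.121),('shelfA',(327,163),.014),('shelfB',(327,209),.014),('shelfC',(452,165),.014),('shelfD',(452,209),.014),('bar L',(169,250),.06),('bar R',(225,243),.06),('hinge L',(143,182),.075),('hinge R',(240,169),.075)]: print(n_,onz('top',uv,z))
print('knob scene',onz('scene',(247,211),.121),'pad',onz('scene',(364,219),.004))
E
python3 - <<'E'
import cv2
a=cv2.imread('pics/top0.png')[150:275,120:480]
b=cv2.imread('pics/scene0.png')[130:270,180:540]
import numpy as np
cv2.imwrite('pics/c0.png',np.vstack([cv2.resize(a,(792,275),interpolation=cv2.INTER_CUBIC),cv2.resize(b,(792,308),interpolation=cv2.INTER_CUBIC)]))
E
```

```text
[(252, -482, 82, 25, 31), (436, -257, 65, 54, 14), (431, -92, 65, 53, 14), (443, -1, 64, 52, 17), (481, -348, 65, 54, 9)]
spot [337 179  14  13 144] [343.375 185.194] [ 0.62  -0.056  0.014]
spot [361 179  13  14 142] [366.873 185.57 ] [ 0.621 -0.118  0.014]
spot [431 181  13  13 145] [437. 187.] [ 0.622 -0.303  0.014]
pad [0.582 0.092 0.004]
knob [ 0.621 -0.206  0.121]
shelfA [ 0.677 -0.011  0.014]
shelfB [ 0.556 -0.015  0.014]
shelfC [ 0.682 -0.343  0.014]
shelfD [ 0.565 -0.344  0.014]
bar L [0.442 0.377 0.06 ]
bar R [0.463 0.238 0.06 ]
hinge L [0.609 0.445 0.075]
hinge R [0.648 0.204 0.075]
knob scene [ 0.619 -0.205  0.121] pad [0.582 0.095 0.004]
```

View pics/c0.png

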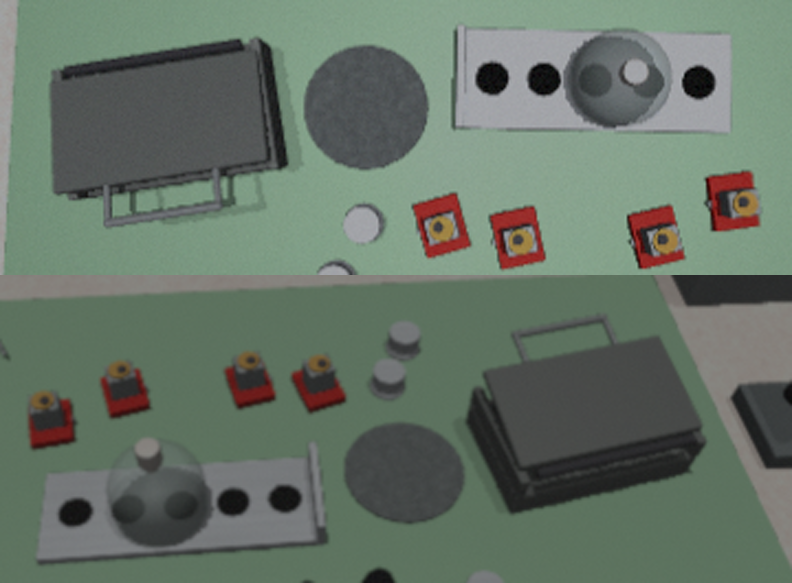

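Crop: the screen is shut, with the bar free in front of the tester, and the dome covers places 3 and 4. Tilt of the shelf is about 0.5°. I'll go above the dome first.

```bash
cat > go.py <<'E'
from h import *
def tool(yaw,tilt=0):  # tool y at world yaw (deg), pointing down, tilted outwards along tool y
    a=np.radians(yaw); y=np.array([np.cos(a),np.sin(a),0]); z=np.array([0,0,-1.]); x=np.cross(y,z)
    return R.from_matrix(np.c_[x,y,z])*R.from_euler('x',-tilt,degrees=True)
def rel(p,yaw,tilt=0,base=None):
    o=bot.get_obs(); p0,R0=(o['eef_pos'],R.from_quat(o['tool_rot'])) if base is None else base
    d=R0.inv().apply(np.array(p)-p0)/.05; w=np.degrees((R0.inv()*tool(yaw,tilt)).as_rotvec())/5
    print('d',np.round(d,2),'w',np.round(w,2)); 
E
python3 -c "
from go import *
rel((.62,-.205,.22),0.5)"
```

```text
d [10.61 -2.39 -0.19] w [ -0.     0.   -14.63]
```

Call:
drive_tool([
  {"dx": 10.6, "dy": -2.4, "dz": -0.2, "wz": -14.6, "hand": 60},
  {"dx": 10.6, "dy": -2.4, "dz": -0.2, "wz": -14.6, "hand": 60},
  {"dx": 10.6, "dy": -2.4, "dz": -0.2, "wz": -14.6, "hand": 60},
  {"dx": 10.6, "dy": -2.4, "dz": -0.2, "wz": -14.6, "hand": 60},
  {"dx": 10.6, "dy": -2.4, "dz": -0.2, "wz": -14.6, "hand": 60},
  {"dx": 10.6, "dy": -2.4, "dz": -0.2, "wz": -14.6, "hand": 60},
  {"dx": 10.6, "dy": -2.4, "dz": -0.2, "wz": -14.6, "hand": 60},
  {"dx": 10.6, "dy": -2.4, "dz": -0.2, "wz": -14.6, "hand": 60},
  {"dx": 10.6, "dy": -2.4, "dz": -0.2, "wz": -14.6, "hand": 60},
  {"dx": 10.6, "dy": -2.4, "dz": -0.2, "wz": -14.6, "hand": 60},
  {"dx": 10.6, "dy": -2.4, "dz": -0.2, "wz": -14.6, "hand": 60},
  {"dx": 10.6, "dy": -2.4, "dz": -0.2, "wz": -14.6, "hand": 60},
  {"dx": 10.6, "dy": -2.4, "dz": -0.2, "wz": -14.6, "hand": 60},
  {"dx": 10.6, "dy": -2.4, "dz": -0.2, "wz": -14.6, "hand": 60},
])

```text
invalid input at $.rows[0]: expected keys dx, dy, dz, wx, wy, wz, hand
```

```bash
python3 - <<'E'
from go import *
o,im=save('wrist','w1.png')
print(o['clock'],o['eef_pos'],o['tool_rot'])
print([(d['score'],d['extent']) for d in bot.look_for('wrist','dome_knob')])
print(proj('wrist',(.62,-.205,.121),o))
E
```

```text
0.8 [ 0.1490994  -0.47723919  0.21070292] [ 9.88557585e-01  1.50843965e-01 -1.55063091e-05 -1.02976348e-05]
[]
[404.26829604 556.0415467 ]
```

View pics/w1.png

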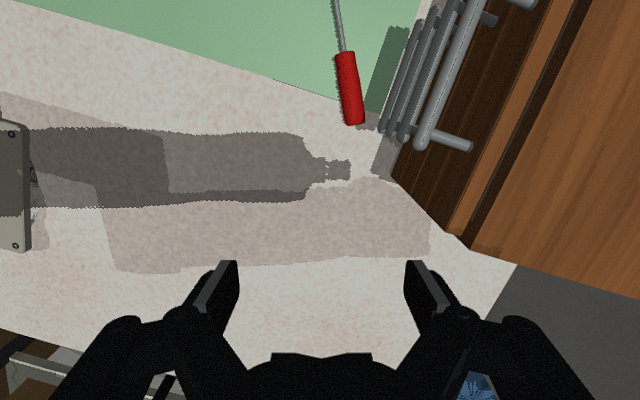

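The move was refused because every key is required. The picture shows only the start view: screwdriver, cabinet, and the fingers at the bottom.

Call:
drive_tool([
  {"dx": 10.6, "dy": -2.4, "dz": -0.2, "wx": 0, "wy": 0, "wz": -14.6, "hand": 60},
  {"dx": 10.6, "dy": -2.4, "dz": -0.2, "wx": 0, "wy": 0, "wz": -14.6, "hand": 60},
  {"dx": 10.6, "dy": -2.4, "dz": -0.2, "wx": 0, "wy": 0, "wz": -14.6, "hand": 60},
  {"dx": 10.6, "dy": -2.4, "dz": -0.2, "wx": 0, "wy": 0, "wz": -14.6, "hand": 60},
  {"dx": 10.6, "dy": -2.4, "dz": -0.2, "wx": 0, "wy": 0, "wz": -14.6, "hand": 60},
  {"dx": 10.6, "dy": -2.4, "dz": -0.2, "wx": 0, "wy": 0, "wz": -14.6, "hand": 60},
  {"dx": 10.6, "dy": -2.4, "dz": -0.2, "wx": 0, "wy": 0, "wz": -14.6, "hand": 60},
  {"dx": 10.6, "dy": -2.4, "dz": -0.2, "wx": 0, "wy": 0, "wz": -14.6, "hand": 60},
  {"dx": 10.6, "dy": -2.4, "dz": -0.2, "wx": 0, "wy": 0, "wz": -14.6, "hand": 60},
  {"dx": 10.6, "dy": -2.4, "dz": -0.2, "wx": 0, "wy": 0, "wz": -14.6, "hand": 60},
  {"dx": 10.6, "dy": -2.4, "dz": -0.2, "wx": 0, "wy": 0, "wz": -14.6, "hand": 60},
  {"dx": 10.6, "dy": -2.4, "dz": -0.2, "wx": 0, "wy": 0, "wz": -14.6, "hand": 60},
  {"dx": 10.6, "dy": -2.4, "dz": -0.2, "wx": 0, "wy": 0, "wz": -14.6, "hand": 60},
  {"dx": 10.6, "dy": -2.4, "dz": -0.2, "wx": 0, "wy": 0, "wz": -14.6, "hand": 60},
])

```text
clock: 2.3
eef_pos: [0.6184, -0.2052, 0.2206]
tool_rot: [0.705, 0.709, -0.0, -0.0]
ft_force: [0.2, -0.8, 0.3]
grip_width: 0.0598
grasp_force: 0.0
```

```bash
python3 - <<'E'
from go import *
o,im=save('wrist','w2.png')
print(o['clock'],o['eef_pos'],o['tool_rot'])
print([(d['score'],d['extent']) for d in bot.look_for('wrist','dome_knob')])
print(proj('wrist',(.62,-.205,.121),o))
E
```

```text
2.3 [ 0.61835937 -0.20522628  0.22063016] [ 7.05224247e-01  7.08984188e-01 -3.39173909e-04 -2.59100838e-04]
[(0.96, [324.9, 177.2, 99.5, 104.7])]
[322.67014827 196.38236003]
```

View pics/w2.png

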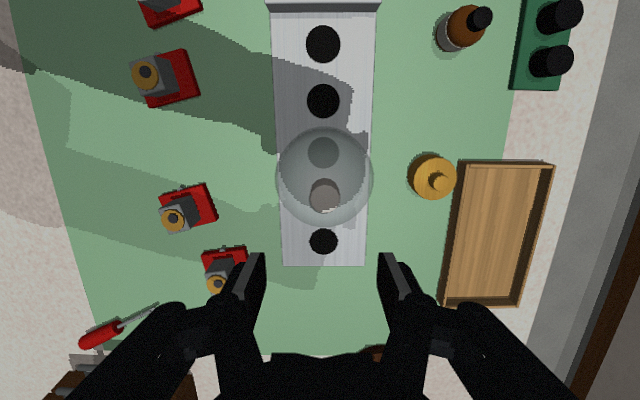

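The knob is at (324,196), matching the predicted projection, so its position (0.620, -0.205) stands. Spots are at (323,44), (323,101), (323,152) and (323,241). Next: grip and lift.

Call:
drive_tool([
  {"dx": 0, "dy": 0.03, "dz": 0.7, "wx": 0, "wy": 0, "wz": 0, "hand": 60},
  {"dx": 0, "dy": 0.03, "dz": 1.4, "wx": 0, "wy": 0, "wz": 0, "hand": 60},
  {"dx": 0, "dy": 0.03, "dz": 1.9, "wx": 0, "wy": 0, "wz": 0, "hand": 60},
  {"dx": 0, "dy": 0.03, "dz": 2.1, "wx": 0, "wy": 0, "wz": 0, "hand": 60},
  {"dx": 0, "dy": 0.03, "dz": 2.1, "wx": 0, "wy": 0, "wz": 0, "hand": 60},
  {"dx": 0, "dy": 0.03, "dz": 2.1, "wx": 0, "wy": 0, "wz": 0, "hand": 15},
  {"dx": 0, "dy": 0.03, "dz": 2.1, "wx": 0, "wy": 0, "wz": 0, "hand": 15},
  {"dx": 0, "dy": 0.03, "dz": 2.1, "wx": 0, "wy": 0, "wz": 0, "hand": 15},
  {"dx": 0, "dy": 0.03, "dz": 2.1, "wx": 0, "wy": 0, "wz": 0, "hand": 15},
  {"dx": 0, "dy": 0.03, "dz": 2.1, "wx": 0, "wy": 0, "wz": 0, "hand": 15},
  {"dx": 0, "dy": 0.03, "dz": 2.1, "wx": 0, "wy": 0, "wz": 0, "hand": 15},
  {"dx": 0, "dy": 0.03, "dz": 2.1, "wx": 0, "wy": 0, "wz": 0, "hand": 15},
  {"dx": 0, "dy": 0.03, "dz": 2.0, "wx": 0, "wy": 0, "wz": 0, "hand": 15},
  {"dx": 0, "dy": 0.03, "dz": 1.8, "wx": 0, "wy": 0, "wz": 0, "hand": 15},
  {"dx": 0, "dy": 0.03, "dz": 1.5, "wx": 0, "wy": 0, "wz": 0, "hand": 15},
  {"dx": 0, "dy": 0.03, "dz": 1.2, "wx": 0, "wy": 0, "wz": 0, "hand": 15},
  {"dx": 0, "dy": 0.03, "dz": 0.8, "wx": 0, "wy": 0, "wz": 0, "hand": 15},
  {"dx": 0, "dy": 0.03, "dz": 0.5, "wx": 0, "wy": 0, "wz": 0, "hand": 15},
  {"dx": 0, "dy": 0.03, "dz": 0.4, "wx": 0, "wy": 0, "wz": 0, "hand": 15},
])

```text
clock: 4.3
eef_pos: [0.622, -0.2051, 0.204]
tool_rot: [0.705, 0.709, 0.001, 0.002]
ft_force: [-0.8, -0.2, 0.0]
grip_width: 0.0148
grasp_force: 0.0
```

```bash
python3 - <<'E'
from go import *
im=bot.camera('top'); r=reds=None
g=bot.outline_of('top','pad_top')
print([(d['score'],d['extent']) for d in g])
# pad by top0 + wrist2: darkest grey disc
im=cv2.imread('pics/top0.png'); 
a=im[160:236,250:325].astype(int); m=((a.max(2)-a.min(2)<14)&(a.max(2)<120)).astype(np.uint8)
m=cv2.morphologyEx(m,cv2.MORPH_OPEN,np.ones((5,5)))
ys,xs=np.nonzero(m); (c,rr)=cv2.minEnclosingCircle(np.c_[xs,ys].astype(np.float32)); print(c,rr,xs.mean(),ys.mean(),m.sum()/np.pi/rr**2)
P=onz('top',(xs.mean()+250,ys.mean()+160),.004); print(P)
# spots wrist2
w=cv2.imread('pics/w2.png')
E
```

```text
[(0.72, [285.2, 196.6, 53.9, 60.6])]
(35.92038345336914, 38.35987091064453) 28.13686180114746 35.97388820889433 38.35658914728682 0.985467085820438
[0.58146142 0.0945663  0.004     ]
```

Grip closed to 14.8 mm, so the knob is not in the fingers. Look.

```bash
python3 - <<'E'
from go import *
o,im=save('wrist','w3.png')
print(o['clock'],o['eef_pos'],o['grip_width'])
print([(d['score'],d['extent']) for d in bot.look_for('wrist','dome_knob')])
print(proj('wrist',(.62,-.205,.121),o))
E
```

```text
4.4 [ 0.62145051 -0.20488922  0.2023155 ] 0.01500053820449646
[(0.8, [321.9, 179.2, 103.5, 107.3]), (0.17, [177.6, 214.2, 62.5, 50.5])]
[318.94499145 202.7941657 ]
```

View pics/w3.png

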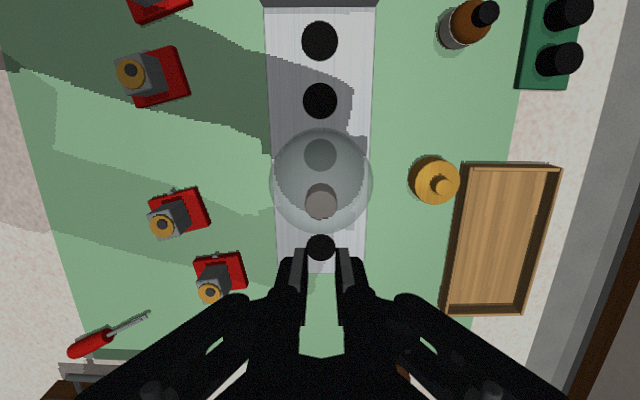

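The dome still stands at its place with the knob at (320,202), and the fingers closed without it. I'll try again and stop after closing to check.

Call:
drive_tool([
  {"dx": 0, "dy": 0, "dz": 0, "wx": 0, "wy": 0, "wz": 0, "hand": 60},
  {"dx": 0, "dy": 0, "dz": 0, "wx": 0, "wy": 0, "wz": 0, "hand": 60},
  {"dx": 0, "dy": 0, "dz": 0, "wx": 0, "wy": 0, "wz": 0, "hand": 60},
  {"dx": 0, "dy": 0, "dz": 0.4, "wx": 0, "wy": 0, "wz": 0, "hand": 60},
  {"dx": 0, "dy": 0, "dz": 0.9, "wx": 0, "wy": 0, "wz": 0, "hand": 60},
  {"dx": 0, "dy": 0, "dz": 1.4, "wx": 0, "wy": 0, "wz": 0, "hand": 60},
  {"dx": 0, "dy": 0, "dz": 1.7, "wx": 0, "wy": 0, "wz": 0, "hand": 60},
  {"dx": 0, "dy": 0, "dz": 1.75, "wx": 0, "wy": 0, "wz": 0, "hand": 60},
  {"dx": 0, "dy": 0, "dz": 1.75, "wx": 0, "wy": 0, "wz": 0, "hand": 60},
  {"dx": 0, "dy": 0, "dz": 1.75, "wx": 0, "wy": 0, "wz": 0, "hand": 10},
  {"dx": 0, "dy": 0, "dz": 1.75, "wx": 0, "wy": 0, "wz": 0, "hand": 10},
  {"dx": 0, "dy": 0, "dz": 1.75, "wx": 0, "wy": 0, "wz": 0, "hand": 10},
  {"dx": 0, "dy": 0, "dz": 1.75, "wx": 0, "wy": 0, "wz": 0, "hand": 10},
  {"dx": 0, "dy": 0, "dz": 1.75, "wx": 0, "wy": 0, "wz": 0, "hand": 10},
  {"dx": 0, "dy": 0, "dz": 1.75, "wx": 0, "wy": 0, "wz": 0, "hand": 10},
  {"dx": 0, "dy": 0, "dz": 1.75, "wx": 0, "wy": 0, "wz": 0, "hand": 10},
])

```text
clock: 6.1
eef_pos: [0.621, -0.205, 0.1148]
tool_rot: [0.705, 0.709, 0.0, 0.001]
ft_force: [-3.0, -0.1, 5.8]
grip_width: 0.0101
grasp_force: 2.8
```

```bash
python3 - <<'E'
from go import *
o,im=save('wrist','w4.png')
print(o['clock'],o['eef_pos'],o['grip_width'],o['grasp_force'],o['ft_force'],o['ft_torque'])
_,s=save('scene','s4.png')
a=cv2.resize(im[100:400,160:480],(400,375)); b=cv2.resize(s[150:290,180:330],(400,375))
cv2.imwrite('pics/c4.png',np.hstack([a,b])[:,:,::-1])
E
```

```text
6.1 [ 0.62095723 -0.20500385  0.11480095] 0.010120227515851463 2.82446863129735 [-2.98545563 -0.10722515  5.78924464] [0.04518582 0.48906016 0.05964098]
```

View pics/c4.png

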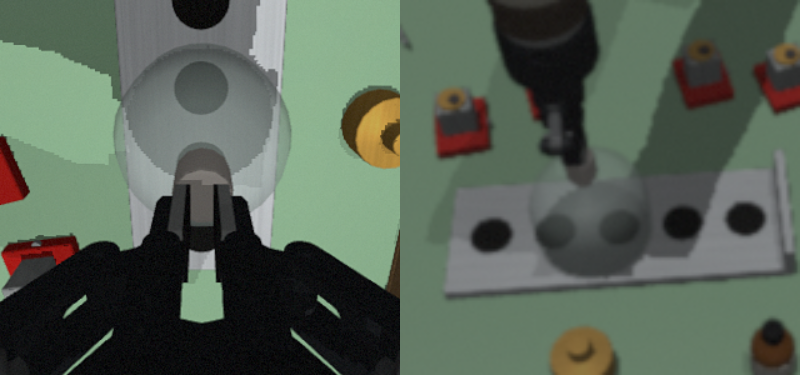

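```bash
python3 - <<'E'
from go import *
o=bot.get_obs(); p=o['eef_pos']
for dz in (-.011,0,.01): 
    q=p+[0,0,dz]; print(dz,proj('wrist',q,o),proj('scene',q),proj('top',q))
im=cv2.imread('pics/s4.png')[150:290,180:330]
# two-view triangulation of knob: wrist2-time rays are gone; top/scene rays
def tri(L):
    A=np.zeros((3,3));b=np.zeros(3)
    for p,d in L:
        d=d/np.linalg.norm(d);M=np.eye(3)-np.outer(d,d);A+=M;b+=M@p
    return np.linalg.solve(A,b)
o2={'eef_pos':np.array([0.61835937,-0.20522628,0.22063016]),'tool_rot':[0.705224,0.708984,-3.4e-4,-2.6e-4]}
o3={'eef_pos':np.array([0.62145,-0.20489,0.20232]),'tool_rot':[0.705,0.709,0.001,0.002]}
t=ray('top',(409,183));s=ray('scene',(247.5,211));w=ray('wrist',(324,196),o2);w3=ray('wrist',(320.5,202),o3)
print(tri([t,s]),tri([t,w]),tri([s,w]),tri([t,w3]),tri([t,s,w,w3]))
E
```

```text
-0.011 [320.75342937 236.69901731] [247.79221578 215.74944855] [406.89108499 183.61640849]
0 [320.76917088 244.26583041] [247.16164081 213.11082771] [407.84371901 183.23344561]
0.01 [320.78514281 251.93270168] [246.57803797 210.66851055] [408.72890255 182.87759129]
[ 0.62087593 -0.20445913  0.12355535] [ 0.6217767  -0.20870823  0.10885644] [ 0.62128722 -0.20331617  0.12392327] [ 0.62190896 -0.20901204  0.1076908 ] [ 0.62113825 -0.20407017  0.12349214]
```

```bash
python3 - <<'E'
from go import *
print(bot.tip_extent)
o2={'eef_pos':np.array([0.61835937,-0.20522628,0.22063016]),'tool_rot':[0.705224,0.708984,-3.4e-4,-2.6e-4]}
for z in(0,.014,.03): print(z,[np.round(onz('wrist',q,z,o2),4) for q in((323,44),(323,101),(323,153),(323.5,241))])
for z in(0,.014,.03): print(z,[np.round(onz('top',q,z),4) for q in((343.4,185.2),(366.9,185.6),(437,187))])
im=bot.camera('top');a=im[160:230,370:440];
b=bot.camera('wrist')[150:320,240:400]
cv2.imwrite('pics/c5.png',np.hstack([cv2.resize(a,(390,390),interpolation=cv2.INTER_CUBIC),cv2.resize(b,(390,390))])[:,:,::-1])
E
```

```text
0.011
0 [array([ 0.6198, -0.0531,  0.    ]), array([ 0.6203, -0.1178,  0.    ]), array([ 0.6208, -0.1829,  0.    ]), array([ 0.6226, -0.3106,  0.    ])]
0.014 [array([ 0.6197, -0.0557,  0.014 ]), array([ 0.6202, -0.118 ,  0.014 ]), array([ 0.6207, -0.1807,  0.014 ]), array([ 0.6224, -0.3038,  0.014 ])]
0.03 [array([ 0.6196, -0.0586,  0.03  ]), array([ 0.6201, -0.1182,  0.03  ]), array([ 0.6206, -0.1782,  0.03  ]), array([ 0.6223, -0.296 ,  0.03  ])]
0 [array([ 0.6211, -0.0568,  0.    ]), array([ 0.6218, -0.1195,  0.    ]), array([ 0.6235, -0.3074,  0.    ])]
0.014 [array([ 0.62  , -0.0562,  0.014 ]), array([ 0.6207, -0.118 ,  0.014 ]), array([ 0.6224, -0.3034,  0.014 ])]
0.03 [array([ 0.6187, -0.0554,  0.03  ]), array([ 0.6194, -0.1164,  0.03  ]), array([ 0.621 , -0.2989,  0.03  ])]
```

View pics/c5.png

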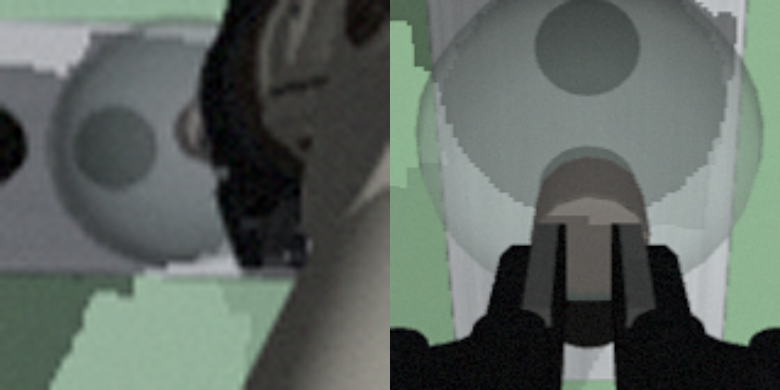

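```bash
python3 - <<'E'
from go import *
o=bot.get_obs()
f=lambda n,q:print(n,np.round(proj('wrist',q,o),1), 'crop',np.round((proj('wrist',q,o)-[240,150])*390/[160,170]+[390,0]))
for z in(.093,.107,.121,.135): 
  f('knob near %.3f'%z,(.621,-.191,z)); f('knob +x %.3f'%z,(.635,-.205,z))
f('knobtop far',(.621,-.219,.135))
for z in(.104,.115,.125,.135,.145): f('pad near %.3f'%z,(.626,-.194,z)); f('pad far %.3f'%z,(.626,-.216,z))
E
```

```text
knob near 0.093 [320.9 211.1] crop [587. 140.]
knob +x 0.093 [341.  230.1] crop [636. 184.]
knob near 0.107 [321.  218.7] crop [587. 158.]
knob +x 0.107 [342.4 238.9] crop [640. 204.]
knob near 0.121 [321.  227.6] crop [587. 178.]
knob +x 0.121 [344.1 249. ] crop [644. 227.]
knob near 0.135 [321.1 237.9] crop [588. 202.]
knob +x 0.135 [346.  260.8] crop [648. 254.]
knobtop far [320.7 282.1] crop [587. 303.]
pad near 0.104 [328.7 221.4] crop [606. 164.]
pad far 0.104 [328.2 251.8] crop [605. 234.]
pad near 0.115 [329.2 228.2] crop [607. 179.]
pad far 0.115 [328.6 260. ] crop [606. 252.]
pad near 0.125 [329.6 235.2] crop [609. 195.]
pad far 0.125 [329.  268.4] crop [607. 272.]
pad near 0.135 [330.2 242.9] crop [610. 213.]
pad far 0.135 [329.5 277.7] crop [608. 293.]
pad near 0.145 [330.8 251.7] crop [611. 233.]
pad far 0.145 [330.1 288.1] crop [610. 317.]
```

Projection shows the knob exactly as described (near edges at crop rows 158 and 202), but the pad tips appear on top of it at about z=0.137. That and the 5.8 N upward force mean the fingers sit on the knob. I'll open, go lower in small steps and close, watching the force.

Call:
drive_tool([
  {"dx": 0, "dy": 0, "dz": -0.3, "wx": 0, "wy": 0, "wz": 0, "hand": 50},
  {"dx": 0, "dy": 0, "dz": -0.3, "wx": 0, "wy": 0, "wz": 0, "hand": 50},
  {"dx": 0, "dy": 0, "dz": -0.3, "wx": 0, "wy": 0, "wz": 0, "hand": 50},
  {"dx": 0, "dy": 0, "dz": -0.3, "wx": 0, "wy": 0, "wz": 0, "hand": 50},
  {"dx": 0, "dy": 0, "dz": -0.1, "wx": 0, "wy": 0, "wz": 0, "hand": 50},
  {"dx": 0, "dy": 0, "dz": 0.0, "wx": 0, "wy": 0, "wz": 0, "hand": 50},
  {"dx": 0, "dy": 0, "dz": 0.1, "wx": 0, "wy": 0, "wz": 0, "hand": 50},
  {"dx": 0, "dy": 0, "dz": 0.2, "wx": 0, "wy": 0, "wz": 0, "hand": 50},
  {"dx": 0, "dy": 0, "dz": 0.2, "wx": 0, "wy": 0, "wz": 0, "hand": 50},
])

```text
clock: 7.2
eef_pos: [0.62, -0.2044, 0.1018]
tool_rot: [0.705, 0.709, -0.0, -0.001]
ft_force: [0.3, 0.0, -0.0]
grip_width: 0.0495
grasp_force: 0.0
```

```bash
python3 - <<'E'
from go import *
o,w=save('wrist','w6.png'); s=bot.camera('scene')
print(o['eef_pos'],o['ft_force'],o['grip_width'])
cv2.imwrite('pics/c6.png',np.hstack([cv2.resize(w[150:350,220:420],(390,390)),cv2.resize(s[170:260,200:290],(390,390),interpolation=cv2.INTER_CUBIC)])[:,:,::-1])
E
```

```text
[ 0.61999363 -0.20442345  0.10182991] [ 0.27724902  0.01655636 -0.01128742] 0.0495038315394176
```

View pics/c6.png

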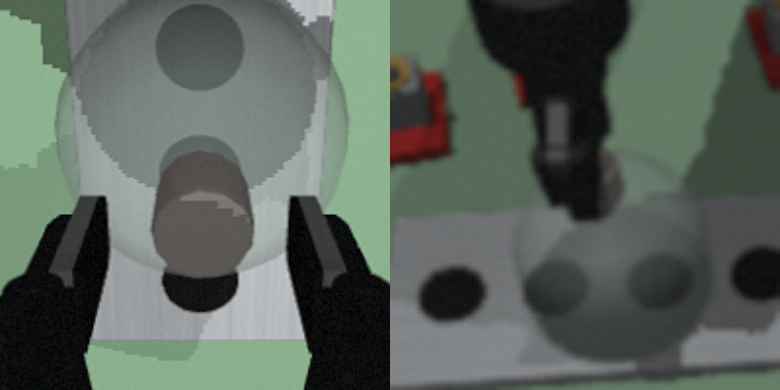

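```bash
python3 - <<'E'
from go import *
o=bot.get_obs()
for uv in((242,219.6),(246,219.6),(249.6,219.6)):
    p,d=ray('scene',uv)
    for x in(.645,.66): print('scene',uv,p+d*(x-p[0])/d[0])
p,d=ray('wrist',(368.7,251),o)
for x in(.64,.645,.65): print('wrist near corner',p+d*(x-p[0])/d[0])
for z in (.08,.09,.1,.11,.12,.13): print(z,onz('wrist',(368.7,251),z,o))
im=cv2.imread('pics/w6.png'); print(im.shape)
E
```

```text
scene (242, 219.6) [ 0.645      -0.21495411  0.12312086]
scene (242, 219.6) [ 0.66       -0.21107375  0.14444383]
scene (246, 219.6) [ 0.645      -0.20575737  0.12222483]
scene (246, 219.6) [ 0.66       -0.20213973  0.14357339]
scene (249.6, 219.6) [ 0.645      -0.19746007  0.12141629]
scene (249.6, 219.6) [ 0.66       -0.19407946  0.14278795]
wrist near corner [ 0.64       -0.17854009  0.16089484]
wrist near corner [ 0.645      -0.19273358  0.13407411]
wrist near corner [ 0.65       -0.20692707  0.10725339]
0.08 [ 0.65508066 -0.22134953  0.08      ]
0.09 [ 0.65321643 -0.21605754  0.09      ]
0.1 [ 0.6513522  -0.21076556  0.1       ]
0.11 [ 0.64948797 -0.20547357  0.11      ]
0.12 [ 0.64762374 -0.20018158  0.12      ]
0.13 [ 0.64575951 -0.1948896   0.13      ]
(400, 640, 3)
```

The fingers now straddle the knob, and both views put their tips near z≈0.124 with the TCP at 0.102. So the real tips are about 22 mm above the reported TCP. I'll lower another 18 mm and close.

Call:
drive_tool([
  {"dx": 0, "dy": 0, "dz": 0.15, "wx": 0, "wy": 0, "wz": 0, "hand": 50},
  {"dx": 0, "dy": 0, "dz": 0.3, "wx": 0, "wy": 0, "wz": 0, "hand": 50},
  {"dx": 0, "dy": 0, "dz": 0.36, "wx": 0, "wy": 0, "wz": 0, "hand": 50},
  {"dx": 0, "dy": 0, "dz": 0.36, "wx": 0, "wy": 0, "wz": 0, "hand": 15},
  {"dx": 0, "dy": 0, "dz": 0.36, "wx": 0, "wy": 0, "wz": 0, "hand": 15},
  {"dx": 0, "dy": 0, "dz": 0.36, "wx": 0, "wy": 0, "wz": 0, "hand": 15},
  {"dx": 0, "dy": 0, "dz": 0.36, "wx": 0, "wy": 0, "wz": 0, "hand": 15},
  {"dx": 0, "dy": 0, "dz": 0.36, "wx": 0, "wy": 0, "wz": 0, "hand": 15},
  {"dx": 0, "dy": 0, "dz": 0.36, "wx": 0, "wy": 0, "wz": 0, "hand": 15},
])

```text
clock: 8.2
eef_pos: [0.6205, -0.2046, 0.0849]
tool_rot: [0.705, 0.709, -0.0, -0.0]
ft_force: [0.9, 0.8, -2.9]
grip_width: 0.0264
grasp_force: 59.1
```

Gripped (26 mm, 59 N). Lift it and carry it over to the pad.

Call:
drive_tool([
  {"dx": 0, "dy": 0, "dz": -0.3, "wx": 0, "wy": 0, "wz": 0, "hand": 15},
  {"dx": 0, "dy": 0, "dz": -0.8, "wx": 0, "wy": 0, "wz": 0, "hand": 15},
  {"dx": 0, "dy": 0, "dz": -1.4, "wx": 0, "wy": 0, "wz": 0, "hand": 15},
  {"dx": 0, "dy": 0, "dz": -1.8, "wx": 0, "wy": 0, "wz": 0, "hand": 15},
  {"dx": 0.4, "dy": 0, "dz": -2, "wx": 0, "wy": 0, "wz": 0, "hand": 15},
  {"dx": 1, "dy": -0.1, "dz": -2, "wx": 0, "wy": 0, "wz": 0, "hand": 15},
  {"dx": 1.7, "dy": -0.2, "dz": -2, "wx": 0, "wy": 0, "wz": 0, "hand": 15},
  {"dx": 2.4, "dy": -0.3, "dz": -2, "wx": 0, "wy": 0, "wz": 0, "hand": 15},
  {"dx": 3.1, "dy": -0.4, "dz": -2, "wx": 0, "wy": 0, "wz": 0, "hand": 15},
  {"dx": 3.8, "dy": -0.5, "dz": -2, "wx": 0, "wy": 0, "wz": 0, "hand": 15},
  {"dx": 4.5, "dy": -0.6, "dz": -2, "wx": 0, "wy": 0, "wz": 0, "hand": 15},
  {"dx": 5.1, "dy": -0.7, "dz": -2, "wx": 0, "wy": 0, "wz": 0, "hand": 15},
  {"dx": 5.6, "dy": -0.75, "dz": -2, "wx": 0, "wy": 0, "wz": 0, "hand": 15},
  {"dx": 5.9, "dy": -0.75, "dz": -2, "wx": 0, "wy": 0, "wz": 0, "hand": 15},
  {"dx": 5.97, "dy": -0.75, "dz": -2, "wx": 0, "wy": 0, "wz": 0, "hand": 15},
  {"dx": 5.97, "dy": -0.75, "dz": -2, "wx": 0, "wy": 0, "wz": 0, "hand": 15},
  {"dx": 5.97, "dy": -0.75, "dz": -2, "wx": 0, "wy": 0, "wz": 0, "hand": 15},
])

```text
clock: 9.9
eef_pos: [0.5815, 0.0925, 0.185]
tool_rot: [0.705, 0.709, -0.0, 0.0]
ft_force: [-0.5, -0.1, -2.7]
grip_width: 0.0263
grasp_force: 59.6
```

```bash
python3 - <<'E'
from go import *
o,w=save('wrist','w7.png')
print(o['eef_pos'],o['ft_force'],o['grip_width'],o['grasp_force'])
rel((.5815,.0945,.0765),0.3)
print(proj('wrist',(.5815,.0945,.004),o))
c=bot.get_calibration('wrist')
import cv2
s=bot.camera('scene')
cv2.imwrite('pics/c7.png',np.hstack([cv2.resize(w,(640,400)),np.zeros((400,4,3),np.uint8)])[:,:,::-1])
E
```

```text
[0.58147249 0.09254952 0.18500957] [-0.49578912 -0.14868013 -2.70079949] 0.02625282237964896 59.58273231983185
d [0.04 0.   2.17] w [-0.    0.01 -0.01]
[320.95539799 174.91710999]
```

View pics/c7.png

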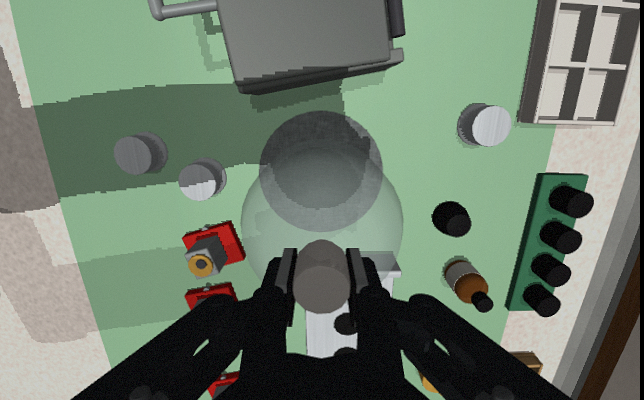

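Grip holds. The pad shows with cols 259–383 and rows 111–232.

```bash
python3 - <<'E'
from go import *
o=bot.get_obs()
for uv in((321,111),(321,232),(259,172),(383,172)): print(onz('wrist',uv,.004,o))
E
```

```text
[0.58124757 0.16830869 0.004     ]
[0.58199137 0.01894237 0.004     ]
[0.50676102 0.09756727 0.004     ]
[0.65643358 0.09832306 0.004     ]
```

Call:
drive_tool([
  {"dx": 0.03, "dy": 0, "dz": 0.5, "wx": 0, "wy": 0, "wz": 0, "hand": 15},
  {"dx": 0.03, "dy": 0, "dz": 1.0, "wx": 0, "wy": 0, "wz": 0, "hand": 15},
  {"dx": 0.03, "dy": 0, "dz": 1.5, "wx": 0, "wy": 0, "wz": 0, "hand": 15},
  {"dx": 0.03, "dy": 0, "dz": 1.9, "wx": 0, "wy": 0, "wz": 0, "hand": 15},
  {"dx": 0.03, "dy": 0, "dz": 2.1, "wx": 0, "wy": 0, "wz": 0, "hand": 15},
  {"dx": 0.03, "dy": 0, "dz": 2.18, "wx": 0, "wy": 0, "wz": 0, "hand": 15},
  {"dx": 0.03, "dy": 0, "dz": 2.19, "wx": 0, "wy": 0, "wz": 0, "hand": 15},
  {"dx": 0.03, "dy": 0, "dz": 2.19, "wx": 0, "wy": 0, "wz": 0, "hand": 15},
  {"dx": 0.03, "dy": 0, "dz": 2.19, "wx": 0, "wy": 0, "wz": 0, "hand": 50},
  {"dx": 0.03, "dy": 0, "dz": 2.19, "wx": 0, "wy": 0, "wz": 0, "hand": 50},
  {"dx": 0.03, "dy": 0, "dz": 2.19, "wx": 0, "wy": 0, "wz": 0, "hand": 50},
  {"dx": 0.03, "dy": 0, "dz": 2.19, "wx": 0, "wy": 0, "wz": 0, "hand": 50},
  {"dx": 0.03, "dy": 0, "dz": 1.8, "wx": 0, "wy": 0, "wz": 0, "hand": 50},
  {"dx": 0.03, "dy": 0, "dz": 1.0, "wx": 0, "wy": 0, "wz": 0, "hand": 50},
  {"dx": 0.03, "dy": 0, "dz": 0.2, "wx": 0, "wy": 0, "wz": 0, "hand": 50},
  {"dx": 0.03, "dy": 0, "dz": 0, "wx": 0, "wy": 0, "wz": 0, "hand": 50},
])

```text
clock: 11.6
eef_pos: [0.5842, 0.0956, 0.1909]
tool_rot: [0.705, 0.709, 0.004, 0.003]
ft_force: [1.3, -0.3, 0.5]
grip_width: 0.05
grasp_force: 0.0
```

```bash
python3 - <<'E'
from go import *
o,w=save('wrist','w8.png')
print(o['clock'],o['eef_pos'],o['ft_force'],o['grip_width'])
k=bot.outline_of('wrist','dome_knob')
for d in k[:2]:
  print(d['score'],d['extent'])
print('exp dome',[proj('wrist',(.5815,.094+s*.056,.006),o) for s in(1,-1)],[proj('wrist',(.5815+s*.056,.094,.006),o) for s in(1,-1)])
rel((.455,.308,.185),9.2)
E
```

```text
11.6 [0.5842329  0.09563912 0.19093628] [ 1.29264547 -0.29909035  0.48158775] 0.050046890177970475
0.73 [319.6, 182.4, 105.0, 106.1]
exp dome [array([317.36093683, 130.56125313]), array([317.09539024, 219.86035996])] [array([362.80395128, 177.59242576]), array([271.49402211, 177.18363863])]
d [ 4.27 -2.54  0.05] w [ 0.07 -0.   -1.77]
```

Call:
drive_tool([
  {"dx": 4.27, "dy": -2.54, "dz": 0, "wx": 0, "wy": 0, "wz": -1.77, "hand": 40},
  {"dx": 4.27, "dy": -2.54, "dz": 0, "wx": 0, "wy": 0, "wz": -1.77, "hand": 40},
  {"dx": 4.27, "dy": -2.54, "dz": 0, "wx": 0, "wy": 0, "wz": -1.77, "hand": 40},
  {"dx": 4.27, "dy": -2.54, "dz": 0, "wx": 0, "wy": 0, "wz": -1.77, "hand": 40},
  {"dx": 4.27, "dy": -2.54, "dz": 0, "wx": 0, "wy": 0, "wz": -1.77, "hand": 40},
  {"dx": 4.27, "dy": -2.54, "dz": 0, "wx": 0, "wy": 0, "wz": -1.77, "hand": 40},
  {"dx": 4.27, "dy": -2.54, "dz": 0, "wx": 0, "wy": 0, "wz": -1.77, "hand": 40},
  {"dx": 4.27, "dy": -2.54, "dz": 0, "wx": 0, "wy": 0, "wz": -1.77, "hand": 40},
])

```text
clock: 12.5
eef_pos: [0.4529, 0.3069, 0.184]
tool_rot: [0.648, 0.761, -0.001, -0.0]
ft_force: [-0.4, 0.4, -0.3]
grip_width: 0.0398
grasp_force: 0.0
```

```bash
python3 - <<'E'
from go import *
o,w=save('wrist','w9.png'); np.save('o9.npy',np.r_[o['eef_pos'],o['tool_rot']])
print(o['clock'],o['eef_pos'],o['tool_rot'],o['ft_force'])
_,t=save('top','t9.png')
c=np.zeros((600,800,3),np.uint8); c[:400,:640]=w; c[400:,:]=cv2.resize(t[140:260,130:610],(800,200)); cv2.imwrite('pics/c9.png',c[:,:,::-1])
E
```

```text
12.5 [0.45285956 0.30688141 0.18396557] [ 6.48343202e-01  7.61347345e-01 -1.14200295e-03 -9.22539452e-05] [-0.44660279  0.38883383 -0.29638067]
```

View pics/c9.png

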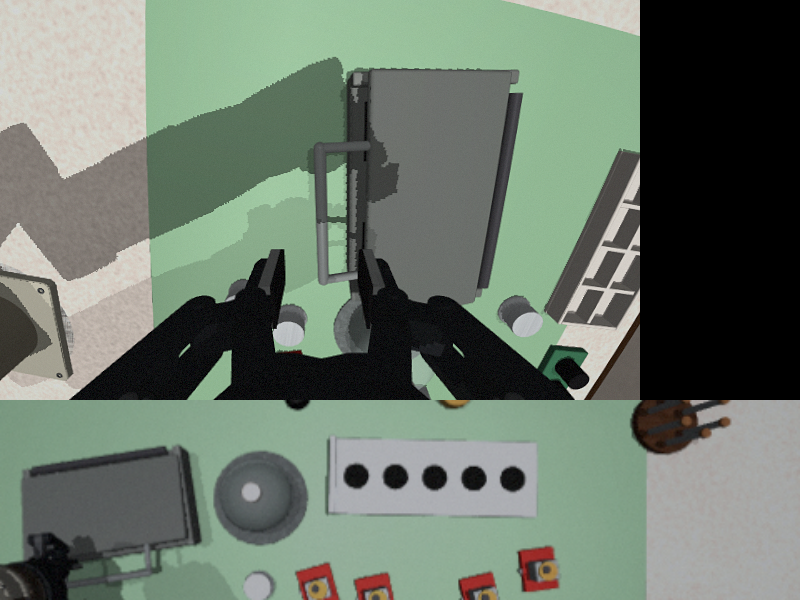

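The dome stands central on the pad (crop (258,495) against pad (260,497)). The bar runs from (320,146) to (324,280) in the wrist view. I'll triangulate it.

```bash
python3 - <<'E'
from go import *
np.set_printoptions(precision=4,suppress=True)
a=np.load('o9.npy');o={'eef_pos':a[:3],'tool_rot':a[3:]}
def tri(L):
    A=np.zeros((3,3));b=np.zeros(3)
    for p,d in L:
        d=d/np.linalg.norm(d);M=np.eye(3)-np.outer(d,d);A+=M;b+=M@p
    return np.linalg.solve(A,b)
s0=np.array([180,130]);
# scene crop c0: 360x140 -> 792x308 placed at row 275
sc=lambda u,v:(180+u*360/792,130+(v-275)*140/308)
tc=lambda u,v:(120+u*360/792,150+v*125/275)
S=[sc(605,320),sc(516,333)]; T=[tc(108,222),tc(219,205)]; W=[(320,146),(324,280)]
for i in 0,1: print(tri([ray('wrist',W[i],o),ray('top',T[i])]),tri([ray('wrist',W[i],o),ray('scene',S[i])]),tri([ray('top',T[i]),ray('scene',S[i])]))
for z in(.06,.075,.09): 
    e=[onz('wrist',q,z,o) for q in W]; v=e[0]-e[1]; print(z,e[0],e[1],np.linalg.norm(v),np.degrees(np.arctan2(-v[0],v[1])),(e[0]+e[1])/2)
# panel corners
for q in((370,70),(512,71),(480,300)): print(q,onz('wrist',q,.08,o))
E
```

```text
[0.444  0.3571 0.112 ] [0.4442 0.3578 0.1135] [0.4445 0.3575 0.1133]
[0.4666 0.2371 0.1157] [0.466  0.2388 0.1194] [0.4669 0.2367 0.121 ]
0.06 [0.4447 0.3502 0.06  ] [0.4734 0.2008 0.06  ] 0.15212893470176947 10.872822168111687 [0.4591 0.2755 0.06  ]
0.075 [0.4445 0.3522 0.075 ] [0.4717 0.2106 0.075 ] 0.14419624293677588 10.872822168111679 [0.4581 0.2814 0.075 ]
0.09 [0.4442 0.3542 0.09  ] [0.4699 0.2204 0.09  ] 0.13626355117178224 10.872822168111695 [0.4571 0.2873 0.09  ]
(370, 70) [0.4759 0.4229 0.08  ]
(512, 71) [0.597  0.4437 0.08  ]
(480, 300) [0.647  0.2149 0.08  ]
```

Bar middle comes out at (0.455, 0.2975, 0.114), so the screen stands about 0.22 rad open. That puts the hinge near (0.628, 0.330) with yaw 10.8°.

```bash
cat > scr.py <<'E'
from go import *
YAW=10.8; a=np.radians(YAW); X=np.array([np.cos(a),np.sin(a),0]); BAR=np.array([.4553,.2975,.1145]); TH0=np.arcsin((.1145-.075)/.18)
H=BAR+.18*np.cos(TH0)*X; H[2]=.075
def pose(th,phi,off=.037):
    Rt=tool(YAW,phi); b=H+.18*(-np.cos(th)*X+np.sin(th)*np.array([0,0,1]))
    return b+off*Rt.apply([0,0,1]),Rt
E
python3 - <<'E'
from scr import *
print(TH0,H)
p,Rt=pose(TH0,0); print(p); rel(p,YAW)
E
```

```text
0.22124499844581733 [0.62780192 0.3304065  0.075     ]
[0.4553 0.2975 0.0775]
d [-0.18  0.01  2.14] w [-0.01  0.01 -0.35]
```

Call:
drive_tool([
  {"dx": -0.18, "dy": 0.01, "dz": 0, "wx": 0, "wy": 0, "wz": -0.35, "hand": 30},
  {"dx": -0.18, "dy": 0.01, "dz": 0.5, "wx": 0, "wy": 0, "wz": -0.35, "hand": 30},
  {"dx": -0.18, "dy": 0.01, "dz": 1.0, "wx": 0, "wy": 0, "wz": -0.35, "hand": 30},
  {"dx": -0.18, "dy": 0.01, "dz": 1.4, "wx": 0, "wy": 0, "wz": -0.35, "hand": 30},
  {"dx": -0.18, "dy": 0.01, "dz": 1.8, "wx": 0, "wy": 0, "wz": -0.35, "hand": 30},
  {"dx": -0.18, "dy": 0.01, "dz": 2.1, "wx": 0, "wy": 0, "wz": -0.35, "hand": 30},
  {"dx": -0.18, "dy": 0.01, "dz": 2.14, "wx": 0, "wy": 0, "wz": -0.35, "hand": 30},
  {"dx": -0.18, "dy": 0.01, "dz": 2.14, "wx": 0, "wy": 0, "wz": -0.35, "hand": 30},
  {"dx": -0.18, "dy": 0.01, "dz": 2.14, "wx": 0, "wy": 0, "wz": -0.35, "hand": 4},
  {"dx": -0.18, "dy": 0.01, "dz": 2.14, "wx": 0, "wy": 0, "wz": -0.35, "hand": 4},
  {"dx": -0.18, "dy": 0.01, "dz": 2.14, "wx": 0, "wy": 0, "wz": -0.35, "hand": 4},
  {"dx": -0.18, "dy": 0.01, "dz": 2.14, "wx": 0, "wy": 0, "wz": -0.35, "hand": 4},
  {"dx": -0.18, "dy": 0.01, "dz": 2.14, "wx": 0, "wy": 0, "wz": -0.35, "hand": 4},
  {"dx": -0.18, "dy": 0.01, "dz": 2.14, "wx": 0, "wy": 0, "wz": -0.35, "hand": 4},
])

```text
clock: 14.0
eef_pos: [0.454, 0.2986, 0.0787]
tool_rot: [0.636, 0.771, -0.001, -0.0]
ft_force: [-5.0, -1.5, 2.5]
grip_width: 0.0077
grasp_force: 58.6
```

```bash
python3 - <<'E'
from scr import *
o=bot.get_obs(); print(o['eef_pos'],o['ft_force'],o['grip_width'],o['grasp_force'],o['joint_pos'])
R0=tool(YAW); p0=pose(TH0,0)[0]
for i in range(1,20):
    s=i/19; th=TH0+s*(1.833-TH0); phi=40*s
    p,Rt=pose(th,phi); d=R0.inv().apply(p-p0)/.05; w=np.degrees((R0.inv()*Rt).as_rotvec())/5
    print(i,np.round(d,2)+0,np.round(w,2)+0)
E
```

```text
[0.45400294 0.29858909 0.07872817] [-5.01750753 -1.50052355  2.51240073] 0.007744781894058234 58.58975172042847 [ 5.81667394e-01  4.18044154e-01 -1.01243978e-01  1.05303183e+00
  1.48413141e-04  1.96120409e+00]
1 [ 0.    0.11 -0.3 ] [-0.42  0.    0.  ]
2 [ 0.    0.24 -0.58] [-0.84  0.    0.  ]
3 [ 0.    0.39 -0.86] [-1.26  0.    0.  ]
4 [ 0.    0.57 -1.13] [-1.68  0.    0.  ]
5 [ 0.    0.77 -1.39] [-2.11  0.    0.  ]
6 [ 0.    0.99 -1.63] [-2.53  0.    0.  ]
7 [ 0.    1.23 -1.85] [-2.95  0.    0.  ]
8 [ 0.    1.49 -2.06] [-3.37  0.    0.  ]
9 [ 0.    1.76 -2.25] [-3.79  0.    0.  ]
10 [ 0.    2.05 -2.42] [-4.21  0.    0.  ]
11 [ 0.    2.35 -2.56] [-4.63  0.    0.  ]
12 [ 0.    2.66 -2.68] [-5.05  0.    0.  ]
13 [ 0.    2.97 -2.78] [-5.47  0.    0.  ]
14 [ 0.    3.3  -2.86] [-5.89  0.    0.  ]
15 [ 0.    3.62 -2.91] [-6.32  0.    0.  ]
16 [ 0.    3.95 -2.93] [-6.74  0.    0.  ]
17 [ 0.    4.28 -2.93] [-7.16  0.    0.  ]
18 [ 0.    4.6  -2.91] [-7.58  0.    0.  ]
19 [ 0.    4.92 -2.86] [-8.  0.  0.]
```

Bar gripped. Raise it along the arc, first half.

Call:
drive_tool([
  {"dx": 0, "dy": 0.11, "dz": -0.3, "wx": -0.42, "wy": 0, "wz": 0, "hand": 4},
  {"dx": 0, "dy": 0.24, "dz": -0.58, "wx": -0.84, "wy": 0, "wz": 0, "hand": 4},
  {"dx": 0, "dy": 0.39, "dz": -0.86, "wx": -1.26, "wy": 0, "wz": 0, "hand": 4},
  {"dx": 0, "dy": 0.57, "dz": -1.13, "wx": -1.68, "wy": 0, "wz": 0, "hand": 4},
  {"dx": 0, "dy": 0.77, "dz": -1.39, "wx": -2.11, "wy": 0, "wz": 0, "hand": 4},
  {"dx": 0, "dy": 0.99, "dz": -1.63, "wx": -2.53, "wy": 0, "wz": 0, "hand": 4},
  {"dx": 0, "dy": 1.23, "dz": -1.85, "wx": -2.95, "wy": 0, "wz": 0, "hand": 4},
  {"dx": 0, "dy": 1.49, "dz": -2.06, "wx": -3.37, "wy": 0, "wz": 0, "hand": 4},
  {"dx": 0, "dy": 1.76, "dz": -2.25, "wx": -3.79, "wy": 0, "wz": 0, "hand": 4},
  {"dx": 0, "dy": 2.05, "dz": -2.42, "wx": -4.21, "wy": 0, "wz": 0, "hand": 4},
  {"dx": 0, "dy": 2.05, "dz": -2.42, "wx": -4.21, "wy": 0, "wz": 0, "hand": 4},
  {"dx": 0, "dy": 2.05, "dz": -2.42, "wx": -4.21, "wy": 0, "wz": 0, "hand": 4},
])

```text
clock: 15.2
eef_pos: [0.5565, 0.3181, 0.2018]
tool_rot: [0.626, 0.758, 0.142, 0.118]
ft_force: [-5.5, -3.8, 5.8]
grip_width: 0.0074
grasp_force: 62.1
```

```bash
python3 - <<'E'
from scr import *
o=bot.get_obs(); print(o['eef_pos'],o['ft_force'],o['ft_torque'],o['grip_width'],o['grasp_force'],o['joint_pos'])
f=lambda i:(TH0+i/19*(1.833-TH0),40*i/19)
p0,R0=pose(*f(10)); print(p0)
for i in range(11,20):
    p,Rt=pose(*f(i)); d=R0.inv().apply(p-p0)/.05; w=np.degrees((R0.inv()*Rt).as_rotvec())/5
    print(i,np.round(d,2)+0,np.round(w,2)+0)
E
```

```text
[0.55647658 0.31806785 0.20184417] [-5.49515499 -3.81304294  5.810049  ] [-0.74712906  1.10296355 -0.22771683] 0.007363052531451328 62.06617712974548 [ 0.59098339  0.25377549 -0.07521404  0.89770486 -0.14221004  1.94699435]
[0.55589446 0.31668942 0.19832579]
11 [ 0.    0.33 -0.03] [-0.42  0.    0.  ]
12 [ 0.    0.66 -0.03] [-0.84  0.    0.  ]
13 [ 0.    1.   -0.01] [-1.26  0.    0.  ]
14 [0.   1.32 0.04] [-1.68  0.    0.  ]
15 [0.   1.65 0.11] [-2.11  0.    0.  ]
16 [0.   1.96 0.2 ] [-2.53  0.    0.  ]
17 [0.   2.27 0.32] [-2.95  0.    0.  ]
18 [0.   2.56 0.46] [-3.37  0.    0.  ]
19 [0.   2.84 0.62] [-3.79  0.    0.  ]
```

Forces are small and the grip holds; second half.

Call:
drive_tool([
  {"dx": 0, "dy": 0.33, "dz": -0.03, "wx": -0.42, "wy": 0, "wz": 0, "hand": 4},
  {"dx": 0, "dy": 0.66, "dz": -0.03, "wx": -0.84, "wy": 0, "wz": 0, "hand": 4},
  {"dx": 0, "dy": 1.0, "dz": -0.01, "wx": -1.26, "wy": 0, "wz": 0, "hand": 4},
  {"dx": 0, "dy": 1.32, "dz": 0.04, "wx": -1.68, "wy": 0, "wz": 0, "hand": 4},
  {"dx": 0, "dy": 1.65, "dz": 0.11, "wx": -2.11, "wy": 0, "wz": 0, "hand": 4},
  {"dx": 0, "dy": 1.96, "dz": 0.2, "wx": -2.53, "wy": 0, "wz": 0, "hand": 4},
  {"dx": 0, "dy": 2.27, "dz": 0.32, "wx": -2.95, "wy": 0, "wz": 0, "hand": 4},
  {"dx": 0, "dy": 2.56, "dz": 0.46, "wx": -3.37, "wy": 0, "wz": 0, "hand": 4},
  {"dx": 0, "dy": 2.84, "dz": 0.62, "wx": -3.79, "wy": 0, "wz": 0, "hand": 4},
  {"dx": 0, "dy": 2.84, "dz": 0.62, "wx": -3.79, "wy": 0, "wz": 0, "hand": 4},
  {"dx": 0, "dy": 2.84, "dz": 0.62, "wx": -3.79, "wy": 0, "wz": 0, "hand": 4},
  {"dx": 0, "dy": 2.84, "dz": 0.62, "wx": -3.79, "wy": 0, "wz": 0, "hand": 4},
])

```text
clock: 16.4
eef_pos: [0.697, 0.345, 0.2217]
tool_rot: [0.598, 0.724, 0.263, 0.218]
ft_force: [1.7, -2.8, -2.0]
grip_width: 0.0077
grasp_force: 58.7
```

```bash
python3 - <<'E'
from scr import *
o=bot.get_obs(); print(o['eef_pos'],o['ft_force'],o['ft_torque'],o['grip_width'],o['grasp_force'],o['joint_pos'])
Rt=R.from_quat(o['tool_rot']); b=o['eef_pos']-.037*Rt.apply([0,0,1]); v=b-H; print(b,v@X,v[2],np.hypot(v@X,v[2]),'theta',np.arctan2(v[2],-(v@X)))
_,s=save('scene','s10.png'); _,t=save('top','t10.png')
cv2.imwrite('pics/c10.png',np.hstack([cv2.resize(s[80:260,340:540],(440,396),interpolation=cv2.INTER_CUBIC),cv2.resize(t[120:280,130:275],(359,396),interpolation=cv2.INTER_CUBIC)])[:,:,::-1])
E
```

```text
[0.69702872 0.34501348 0.22172954] [ 1.65948744 -2.80831938 -2.02055991] [-0.58981597  0.66140071 -0.40405606] 0.007681777707468122 58.74015033245087 [ 0.55594241  0.32787325 -0.10787122  0.4704924  -0.23288333  1.85612481]
[0.67366353 0.34054937 0.25006926] 0.04694985908536755 0.1750692561920822 0.18125543779921413 theta 1.8328099079860565
```

View pics/c10.png

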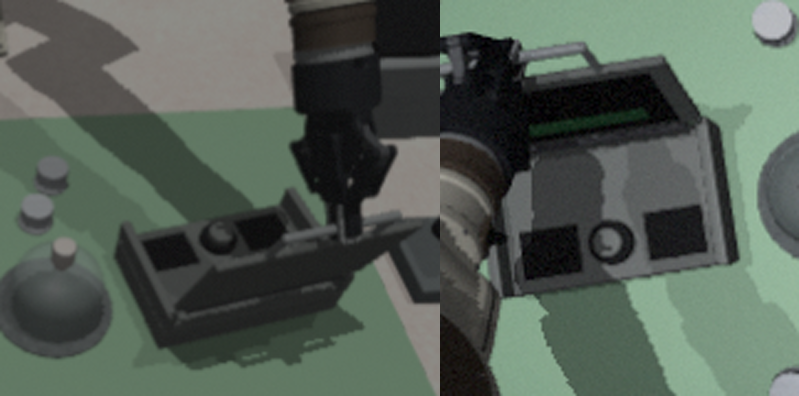

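The screen stands open with the bar in the fingers; estimated θ is 1.833. The button shows at crop (612,240). Release with a small opening and withdraw along the tool.

Call:
drive_tool([
  {"dx": 0, "dy": 0, "dz": 0, "wx": 0, "wy": 0, "wz": 0, "hand": 22},
  {"dx": 0, "dy": 0, "dz": 0, "wx": 0, "wy": 0, "wz": 0, "hand": 22},
  {"dx": 0, "dy": 0, "dz": 0, "wx": 0, "wy": 0, "wz": 0, "hand": 22},
  {"dx": 0, "dy": 0, "dz": -0.3, "wx": 0, "wy": 0, "wz": 0, "hand": 22},
  {"dx": 0, "dy": 0, "dz": -0.8, "wx": 0, "wy": 0, "wz": 0, "hand": 22},
  {"dx": 0, "dy": 0, "dz": -1.6, "wx": 0, "wy": 0, "wz": 0, "hand": 22},
  {"dx": 0, "dy": 0, "dz": -2.4, "wx": 0, "wy": 0, "wz": 0, "hand": 22},
  {"dx": 0, "dy": 0, "dz": -2.4, "wx": 0, "wy": 0, "wz": 0, "hand": 22},
])

```text
clock: 17.3
eef_pos: [0.6206, 0.3327, 0.3226]
tool_rot: [0.597, 0.723, 0.27, 0.219]
ft_force: [0.8, 0.9, 1.1]
grip_width: 0.0215
grasp_force: 0.0
```

```bash
python3 - <<'E'
from red import *
from scr import *
o=bot.get_obs(); print(o['eef_pos'],o['ft_force'])
_,s=save('scene','s11.png'); _,t=save('top','t11.png')
print(reds(t,'top'))
print('btn',onz('top',(199.5,217),.062),H-.105*X)
def tri(L):
    A=np.zeros((3,3));b=np.zeros(3)
    for p,d in L:
        d=d/np.linalg.norm(d);M=np.eye(3)-np.outer(d,d);A+=M;b+=M@p
    return np.linalg.solve(A,b)
for c in('scene','top'): print([(d['score'],d['extent']) for d in bot.look_for(c,'screen_bar')])
for th in(1.75,1.833,1.9):
  b=H+.18*(-np.cos(th)*X+np.sin(th)*np.array([0,0,1])); Y=np.array([-X[1],X[0],0])
  print(th,[np.round(proj(c,b+k*.06*Y),1) for c in('scene','top') for k in(-1,1)])
rel((.443,-.001,.14),17)
cv2.imwrite('pics/c11.png',np.hstack([cv2.resize(s[160:225,390:520],(420,210),interpolation=cv2.INTER_CUBIC),cv2.resize(t[125:195,145:260],(345,210),interpolation=cv2.INTER_CUBIC)])[:,:,::-1])
E
```

```text
[0.62063044 0.33274032 0.32259543] [0.79899945 0.89154893 1.12192027]
[(253, -482, 84, 25, 28), (436, -257, 65, 54, 14), (431, -92, 65, 53, 14), (443, -1, 64, 52, 17), (481, -349, 65, 55, 9)]
btn [0.52608185 0.30375638 0.062     ] [0.52466176 0.31073146 0.075     ]
[(0.76, [477.1, 199.9, 109.8, 43.5]), (0.64, [364.0, 222.4, 58.3, 37.2]), (0.58, [324.8, 177.8, 29.8, 28.8])]
[(0.81, [173.9, 158.4, 122.4, 44.5]), (0.63, [338.9, 127.3, 13.9, 16.3]), (0.37, [402.5, 133.2, 21.3, 21.3])]
1.75 [array([467.4, 181.9]), array([517.2, 171.2]), array([186.8, 146.7]), array([129.1, 156.1])]
1.833 [array([470.3, 188. ]), array([520.3, 177.1]), array([186.3, 140.1]), array([129. , 149.4])]
1.9 [array([472.4, 193.2]), array([522.7, 182.2]), array([186.1, 135. ]), array([129.1, 144.2])]
d [-5.84 -5.86 -0.4 ] w [ 7.98  0.42 -1.16]
```

View pics/c11.png

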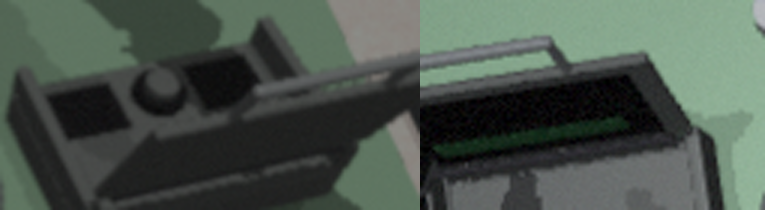

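The bar's right end is at top (188,139) and scene (468,188.5), against predictions for 1.833 of (186,140) and (470,188), so the screen is right. Now the holders: hover where the wrist camera sees them.

```bash
python3 -c "
from go import *
rel((.46,-.2,.26),5)"
```

```text
d [-9.82 -4.64 -2.51] w [ 7.98 -0.41  1.15]
```

Call:
drive_tool([
  {"dx": -9.8, "dy": -4.6, "dz": -2.5, "wx": 8, "wy": -0.4, "wz": 1.15, "hand": 22},
  {"dx": -9.8, "dy": -4.6, "dz": -2.5, "wx": 8, "wy": -0.4, "wz": 1.15, "hand": 22},
  {"dx": -9.8, "dy": -4.6, "dz": -2.5, "wx": 8, "wy": -0.4, "wz": 1.15, "hand": 22},
  {"dx": -9.8, "dy": -4.6, "dz": -2.5, "wx": 8, "wy": -0.4, "wz": 1.15, "hand": 22},
  {"dx": -9.8, "dy": -4.6, "dz": -2.5, "wx": 8, "wy": -0.4, "wz": 1.15, "hand": 22},
  {"dx": -9.8, "dy": -4.6, "dz": -2.5, "wx": 8, "wy": -0.4, "wz": 1.15, "hand": 22},
  {"dx": -9.8, "dy": -4.6, "dz": -2.5, "wx": 8, "wy": -0.4, "wz": 1.15, "hand": 22},
  {"dx": -9.8, "dy": -4.6, "dz": -2.5, "wx": 8, "wy": -0.4, "wz": 1.15, "hand": 22},
  {"dx": -9.8, "dy": -4.6, "dz": -2.5, "wx": 8, "wy": -0.4, "wz": 1.15, "hand": 22},
  {"dx": -9.8, "dy": -4.6, "dz": -2.5, "wx": 8, "wy": -0.4, "wz": 1.15, "hand": 22},
  {"dx": -9.8, "dy": -4.6, "dz": -2.5, "wx": 8, "wy": -0.4, "wz": 1.15, "hand": 22},
  {"dx": -9.8, "dy": -4.6, "dz": -2.5, "wx": 8, "wy": -0.4, "wz": 1.15, "hand": 22},
  {"dx": -9.8, "dy": -4.6, "dz": -2.5, "wx": 8, "wy": -0.4, "wz": 1.15, "hand": 22},
  {"dx": -9.8, "dy": -4.6, "dz": -2.5, "wx": 8, "wy": -0.4, "wz": 1.15, "hand": 22},
])

```text
clock: 18.9
eef_pos: [0.4622, -0.1981, 0.2602]
tool_rot: [0.676, 0.737, 0.0, -0.002]
ft_force: [0.0, 0.2, -0.2]
grip_width: 0.0218
grasp_force: 0.0
```

```bash
python3 - <<'E'
from red import *
from go import *
o,w=save('wrist','w12.png'); print(o['clock'],o['eef_pos'],o['tool_rot'])
print(reds(w,'wrist',o,amin=200))
_,t=save('top','t12.png'); print(reds(t,'top'))
rel((.443,-.001,.14),17)
E
```

```text
18.9 [ 0.46223662 -0.19807092  0.26020492] [ 6.75627376e-01  7.37241049e-01  2.06408753e-04 -1.80054343e-03]
[(238, -484, 79, 18, 42), (481, -350, 65, 59, 9), (435, -257, 66, 56, 15), (430, -91, 66, 54, 14), (444, -5, 66, 45, 17)]
[(434, -242, 68, 30, 3), (431, -91, 64, 53, 13), (443, -1, 64, 52, 17), (497, -346, 54, 32, -80)]
d [ 3.94 -0.04  2.42] w [-0.01 -0.02 -2.38]
```

Wrist and top pictures agree: A(443,-1,17°), B(431,-91,14°), C(435,-257,14°), D(481,-349,9°). Pick A.

Call:
drive_tool([
  {"dx": 0.8, "dy": 0, "dz": 0.6, "wx": 0, "wy": 0, "wz": -0.8, "hand": 60},
  {"dx": 1.6, "dy": 0, "dz": 1.2, "wx": 0, "wy": 0, "wz": -1.6, "hand": 60},
  {"dx": 2.4, "dy": 0, "dz": 1.8, "wx": 0, "wy": 0, "wz": -2.38, "hand": 60},
  {"dx": 3.2, "dy": -0.02, "dz": 2.4, "wx": 0, "wy": 0, "wz": -2.38, "hand": 60},
  {"dx": 3.8, "dy": -0.04, "dz": 3.0, "wx": 0, "wy": 0, "wz": -2.38, "hand": 60},
  {"dx": 3.94, "dy": -0.04, "dz": 3.4, "wx": 0, "wy": 0, "wz": -2.38, "hand": 60},
  {"dx": 3.94, "dy": -0.04, "dz": 3.5, "wx": 0, "wy": 0, "wz": -2.38, "hand": 60},
  {"dx": 3.94, "dy": -0.04, "dz": 4.0, "wx": 0, "wy": 0, "wz": -2.38, "hand": 60},
  {"dx": 3.94, "dy": -0.04, "dz": 4.5, "wx": 0, "wy": 0, "wz": -2.38, "hand": 60},
  {"dx": 3.94, "dy": -0.04, "dz": 4.9, "wx": 0, "wy": 0, "wz": -2.38, "hand": 60},
  {"dx": 3.94, "dy": -0.04, "dz": 5.1, "wx": 0, "wy": 0, "wz": -2.38, "hand": 60},
  {"dx": 3.94, "dy": -0.04, "dz": 5.15, "wx": 0, "wy": 0, "wz": -2.38, "hand": 60},
  {"dx": 3.94, "dy": -0.04, "dz": 5.15, "wx": 0, "wy": 0, "wz": -2.38, "hand": 60},
  {"dx": 3.94, "dy": -0.04, "dz": 5.15, "wx": 0, "wy": 0, "wz": -2.38, "hand": 20},
  {"dx": 3.94, "dy": -0.04, "dz": 5.15, "wx": 0, "wy": 0, "wz": -2.38, "hand": 20},
  {"dx": 3.94, "dy": -0.04, "dz": 5.15, "wx": 0, "wy": 0, "wz": -2.38, "hand": 20},
  {"dx": 3.94, "dy": -0.04, "dz": 5.15, "wx": 0, "wy": 0, "wz": -2.38, "hand": 20},
  {"dx": 3.94, "dy": -0.04, "dz": 5.15, "wx": 0, "wy": 0, "wz": -2.38, "hand": 20},
  {"dx": 3.94, "dy": -0.04, "dz": 5.15, "wx": 0, "wy": 0, "wz": -2.38, "hand": 20},
])

```text
clock: 20.9
eef_pos: [0.444, -0.0023, 0.0051]
tool_rot: [0.596, 0.803, 0.001, 0.0]
ft_force: [-0.6, 0.6, 6.5]
grip_width: 0.0293
grasp_force: 61.0
```

```bash
cat > plan.py <<'E'
from go import *
import sys
P=[(.620,-.056),(.6206,-.118),(.6211,-.180),(.6217,-.242),(.6223,-.304)]
i=int(sys.argv[1])-1
o=bot.get_obs(); print(o['clock'],o['eef_pos'],o['grip_width'],o['grasp_force'],o['ft_force'])
z=o['eef_pos'][2]
rel((P[i][0],P[i][1],z+.014),0.5)
E
python3 plan.py 1
```

```text
20.9 [ 0.44397937 -0.00232045  0.00505278] 0.029271281731482603 61.027082204818726 [-0.58618748  0.5548005   6.5481479 ]
d [-2.05  3.06 -0.28] w [ 0.02 -0.01  3.28]
```

A gripped (29 mm, 61 N). Carry it above place 1.

Call:
drive_tool([
  {"dx": 0, "dy": 0, "dz": -0.3, "wx": 0, "wy": 0, "wz": 0, "hand": 20},
  {"dx": 0, "dy": 0, "dz": -0.8, "wx": 0, "wy": 0, "wz": 0, "hand": 20},
  {"dx": 0, "dy": 0, "dz": -1.4, "wx": 0, "wy": 0, "wz": 0, "hand": 20},
  {"dx": -0.2, "dy": 0.3, "dz": -1.6, "wx": 0, "wy": 0, "wz": 0.4, "hand": 20},
  {"dx": -0.6, "dy": 0.9, "dz": -1.6, "wx": 0, "wy": 0, "wz": 1, "hand": 20},
  {"dx": -1, "dy": 1.5, "dz": -1.6, "wx": 0, "wy": 0, "wz": 1.6, "hand": 20},
  {"dx": -1.4, "dy": 2.1, "dz": -1.6, "wx": 0, "wy": 0, "wz": 2.3, "hand": 20},
  {"dx": -1.8, "dy": 2.7, "dz": -1.6, "wx": 0, "wy": 0, "wz": 3, "hand": 20},
  {"dx": -2.0, "dy": 3.0, "dz": -1.6, "wx": 0, "wy": 0, "wz": 3.28, "hand": 20},
  {"dx": -2.05, "dy": 3.06, "dz": -1.3, "wx": 0, "wy": 0, "wz": 3.28, "hand": 20},
  {"dx": -2.05, "dy": 3.06, "dz": -1.0, "wx": 0, "wy": 0, "wz": 3.28, "hand": 20},
  {"dx": -2.05, "dy": 3.06, "dz": -1.0, "wx": 0, "wy": 0, "wz": 3.28, "hand": 20},
])

```text
clock: 22.1
eef_pos: [0.6147, -0.0554, 0.0493]
tool_rot: [0.704, 0.71, -0.003, -0.004]
ft_force: [-0.5, 0.6, -2.5]
grip_width: 0.0288
grasp_force: 60.1
```

```bash
python3 - <<'E'
from red import *
from go import *
o,w=save('wrist','w13.png'); print(o['clock'],o['eef_pos'],o['grip_width'],o['grasp_force'])
z=o['eef_pos'][2]-.005
print(reds(w,'wrist',o,z=z+.007,amin=200))
rel((.62,-.056,.0196),.5)
E
```

```text
22.1 [ 0.61472267 -0.05544937  0.04930362] 0.028786372625129796 60.12591004371643
[(469, -68, 61, 45, 13), (615, -46, 68, 40, 1)]
d [-0.01  0.09  0.62] w [-0.09 -0.02  0.  ]
```

```bash
python3 - <<'E'
from go import *
o=bot.get_obs(); print(o['clock'],o['eef_pos'],o['joint_vel'])
for _ in range(3): bot.camera('top'); o=bot.get_obs(); print(o['clock'],o['eef_pos'])
E
```

```text
22.15 [ 0.61568757 -0.05548444  0.05088417] [ 0.00302882 -0.02952082  0.03756463  0.00817517 -0.00030371 -0.00011617]
22.2 [ 0.61693455 -0.0555798   0.05230386]
22.25 [ 0.61801149 -0.05564586  0.05340004]
22.3 [ 0.61871545 -0.0557271   0.05409136]
```

The arm lags about 0.3 s behind its command and has settled on the place. Lower, release, retreat.

Call:
drive_tool([
  {"dx": -0.03, "dy": 0, "dz": 0.2, "wx": 0, "wy": 0, "wz": 0, "hand": 20},
  {"dx": -0.03, "dy": 0, "dz": 0.4, "wx": 0, "wy": 0, "wz": 0, "hand": 20},
  {"dx": -0.03, "dy": 0, "dz": 0.6, "wx": 0, "wy": 0, "wz": 0, "hand": 20},
  {"dx": -0.03, "dy": 0, "dz": 0.71, "wx": 0, "wy": 0, "wz": 0, "hand": 20},
  {"dx": -0.03, "dy": 0, "dz": 0.71, "wx": 0, "wy": 0, "wz": 0, "hand": 20},
  {"dx": -0.03, "dy": 0, "dz": 0.71, "wx": 0, "wy": 0, "wz": 0, "hand": 20},
  {"dx": -0.03, "dy": 0, "dz": 0.71, "wx": 0, "wy": 0, "wz": 0, "hand": 20},
  {"dx": -0.03, "dy": 0, "dz": 0.71, "wx": 0, "wy": 0, "wz": 0, "hand": 20},
])

```text
clock: 23.1
eef_pos: [0.618, -0.0573, 0.019]
tool_rot: [0.704, 0.71, -0.0, -0.001]
ft_force: [-3.9, 0.9, 8.1]
grip_width: 0.029
grasp_force: 61.7
```

```bash
python3 -c "
from go import *
o=bot.get_obs(); print(o['clock'],o['eef_pos'],o['grip_width'],o['grasp_force'],o['ft_force'],o['tool_rot'])
rel((.4305,-.091,o['eef_pos'][2]),14)"
```

```text
23.1 [ 0.6180238  -0.05734221  0.01900341] 0.02895042229121675 61.702176332473755 [-3.85174227  0.93574502  8.09474834] [ 7.04099184e-01  7.10100363e-01 -3.07916695e-04 -1.31116069e-03]
d [-0.64 -3.76  0.01] w [-0.02 -0.02 -2.7 ]
```

Call:
drive_tool([
  {"dx": 0, "dy": 0, "dz": 0, "wx": 0, "wy": 0, "wz": 0, "hand": 60},
  {"dx": 0, "dy": 0, "dz": 0, "wx": 0, "wy": 0, "wz": 0, "hand": 60},
  {"dx": 0, "dy": 0, "dz": 0, "wx": 0, "wy": 0, "wz": 0, "hand": 60},
  {"dx": 0, "dy": 0, "dz": 0, "wx": 0, "wy": 0, "wz": 0, "hand": 60},
  {"dx": 0, "dy": 0, "dz": -0.4, "wx": 0, "wy": 0, "wz": 0, "hand": 60},
  {"dx": 0, "dy": 0, "dz": -1, "wx": 0, "wy": 0, "wz": 0, "hand": 60},
  {"dx": 0, "dy": 0, "dz": -1.6, "wx": 0, "wy": 0, "wz": 0, "hand": 60},
  {"dx": 0, "dy": -0.4, "dz": -1.8, "wx": 0, "wy": 0, "wz": 0, "hand": 60},
  {"dx": -0.2, "dy": -1.2, "dz": -1.8, "wx": 0, "wy": 0, "wz": -0.8, "hand": 60},
  {"dx": -0.4, "dy": -2.1, "dz": -1.8, "wx": 0, "wy": 0, "wz": -1.6, "hand": 60},
  {"dx": -0.6, "dy": -3, "dz": -1.8, "wx": 0, "wy": 0, "wz": -2.4, "hand": 60},
  {"dx": -0.64, "dy": -3.6, "dz": -1.8, "wx": 0, "wy": 0, "wz": -2.7, "hand": 60},
  {"dx": -0.64, "dy": -3.76, "dz": -1.8, "wx": 0, "wy": 0, "wz": -2.7, "hand": 60},
  {"dx": -0.64, "dy": -3.76, "dz": -1.8, "wx": 0, "wy": 0, "wz": -2.7, "hand": 60},
  {"dx": -0.64, "dy": -3.76, "dz": -1.8, "wx": 0, "wy": 0, "wz": -2.7, "hand": 60},
  {"dx": -0.64, "dy": -3.76, "dz": -1.8, "wx": 0, "wy": 0, "wz": -2.7, "hand": 60},
])

```text
clock: 24.7
eef_pos: [0.4333, -0.0911, 0.1085]
tool_rot: [0.616, 0.788, 0.001, -0.0]
ft_force: [-0.8, 0.7, -0.1]
grip_width: 0.0596
grasp_force: 0.0
```

```bash
python3 - <<'E'
from red import *
from go import *
_,t=save('top','t14.png');_,s=save('scene','s14.png')
print('top@.007',reds(t,'top'),'@.021',reds(t,'top',z=.021)[:5]); print(reds(s,'scene'))
o=bot.get_obs(); print(o['clock'],o['eef_pos'],o['grip_width']); rel((.4305,-.091,.005),14)
E
```

```text
top@.007 [(253, -482, 84, 25, 31), (442, -255, 54, 53, -75), (481, -349, 65, 54, 9), (621, -57, 64, 50, 2)] @.021 [(256, -476, 83, 24, 31), (443, -252, 53, 52, -75), (482, -344, 64, 54, 9), (620, -56, 63, 50, 2)]
[(607, -55, 66, 51, -2), (477, -350, 68, 50, 7), (429, -92, 65, 51, 12), (433, -258, 68, 51, 15), (242, -487, 85, 21, 31)]
24.8 [ 0.43266172 -0.09101066  0.1081772 ] 0.06012267813771799
d [ 0.01 -0.04  2.06] w [-0.   -0.02  0.  ]
```

A stands at (620,-56), yaw ≈1°. Pick B.

Call:
drive_tool([
  {"dx": 0, "dy": -0.02, "dz": 0.6, "wx": 0, "wy": 0, "wz": 0, "hand": 60},
  {"dx": 0, "dy": -0.02, "dz": 1.2, "wx": 0, "wy": 0, "wz": 0, "hand": 60},
  {"dx": 0, "dy": -0.02, "dz": 1.7, "wx": 0, "wy": 0, "wz": 0, "hand": 60},
  {"dx": 0, "dy": -0.02, "dz": 2.0, "wx": 0, "wy": 0, "wz": 0, "hand": 60},
  {"dx": 0, "dy": -0.02, "dz": 2.04, "wx": 0, "wy": 0, "wz": 0, "hand": 60},
  {"dx": 0, "dy": -0.02, "dz": 2.04, "wx": 0, "wy": 0, "wz": 0, "hand": 60},
  {"dx": 0, "dy": -0.02, "dz": 2.04, "wx": 0, "wy": 0, "wz": 0, "hand": 20},
  {"dx": 0, "dy": -0.02, "dz": 2.04, "wx": 0, "wy": 0, "wz": 0, "hand": 20},
  {"dx": 0, "dy": -0.02, "dz": 2.04, "wx": 0, "wy": 0, "wz": 0, "hand": 20},
  {"dx": 0, "dy": -0.02, "dz": 2.04, "wx": 0, "wy": 0, "wz": 0, "hand": 20},
  {"dx": 0, "dy": -0.02, "dz": 2.04, "wx": 0, "wy": 0, "wz": 0, "hand": 20},
  {"dx": 0, "dy": -0.02, "dz": 2.04, "wx": 0, "wy": 0, "wz": 0, "hand": 20},
])

```text
clock: 26.0
eef_pos: [0.4316, -0.0915, 0.0075]
tool_rot: [0.616, 0.788, 0.001, 0.001]
ft_force: [-0.2, 0.9, 6.4]
grip_width: 0.0288
grasp_force: 61.0
```

```bash
python3 plan.py 2
```

```text
26.0 [ 0.43162454 -0.09147299  0.00746218] 0.02883333573830575 60.95022797584534 [-0.24451374  0.91397441  6.38396784]
d [-1.43  3.54 -0.27] w [ 0.02 -0.01  2.7 ]
```

Call:
drive_tool([
  {"dx": 0, "dy": 0, "dz": -0.3, "wx": 0, "wy": 0, "wz": 0, "hand": 20},
  {"dx": 0, "dy": 0, "dz": -0.8, "wx": 0, "wy": 0, "wz": 0, "hand": 20},
  {"dx": 0, "dy": 0, "dz": -1.4, "wx": 0, "wy": 0, "wz": 0, "hand": 20},
  {"dx": -0.1, "dy": 0.3, "dz": -1.7, "wx": 0, "wy": 0, "wz": 0.3, "hand": 20},
  {"dx": -0.4, "dy": 1, "dz": -1.7, "wx": 0, "wy": 0, "wz": 0.8, "hand": 20},
  {"dx": -0.7, "dy": 1.7, "dz": -1.7, "wx": 0, "wy": 0, "wz": 1.3, "hand": 20},
  {"dx": -1, "dy": 2.4, "dz": -1.7, "wx": 0, "wy": 0, "wz": 1.9, "hand": 20},
  {"dx": -1.3, "dy": 3.1, "dz": -1.7, "wx": 0, "wy": 0, "wz": 2.5, "hand": 20},
  {"dx": -1.4, "dy": 3.45, "dz": -1.7, "wx": 0, "wy": 0, "wz": 2.7, "hand": 20},
  {"dx": -1.43, "dy": 3.54, "dz": -1.5, "wx": 0, "wy": 0, "wz": 2.7, "hand": 20},
  {"dx": -1.43, "dy": 3.54, "dz": -1.3, "wx": 0, "wy": 0, "wz": 2.7, "hand": 20},
  {"dx": -1.43, "dy": 3.54, "dz": -1.1, "wx": 0, "wy": 0, "wz": 2.7, "hand": 20},
  {"dx": -1.43, "dy": 3.54, "dz": -0.9, "wx": 0, "wy": 0, "wz": 2.7, "hand": 20},
  {"dx": -1.43, "dy": 3.54, "dz": -0.7, "wx": 0, "wy": 0, "wz": 2.7, "hand": 20},
  {"dx": -1.43, "dy": 3.54, "dz": -0.5, "wx": 0, "wy": 0, "wz": 2.7, "hand": 20},
  {"dx": -1.43, "dy": 3.54, "dz": -0.33, "wx": 0, "wy": 0, "wz": 2.7, "hand": 20},
  {"dx": -1.43, "dy": 3.54, "dz": -0.3, "wx": 0, "wy": 0, "wz": 2.7, "hand": 20},
  {"dx": -1.43, "dy": 3.54, "dz": -0.3, "wx": 0, "wy": 0, "wz": 2.7, "hand": 20},
  {"dx": -1.43, "dy": 3.54, "dz": -0.3, "wx": 0, "wy": 0, "wz": 2.7, "hand": 20},
  {"dx": -1.43, "dy": 3.54, "dz": -0.3, "wx": 0, "wy": 0, "wz": 2.7, "hand": 20},
])

```text
clock: 28.0
eef_pos: [0.6194, -0.1179, 0.0213]
tool_rot: [0.704, 0.71, 0.0, -0.001]
ft_force: [-0.8, 0.4, 0.3]
grip_width: 0.0289
grasp_force: 61.2
```

```bash
python3 - <<'E'
from red import *
from go import *
o=bot.get_obs(); print(o['clock'],o['eef_pos'],o['grip_width'],o['grasp_force'],o['ft_force'],o['tool_rot'])
s=bot.camera('scene'); print(reds(s,'scene'))
rel((.4355,-.257,o['eef_pos'][2]),14)
E
```

```text
28.0 [ 0.61941094 -0.11786477  0.02131759] 0.028942594029145313 61.21266961097717 [-0.8313438   0.42717419  0.25982857] [ 7.04114753e-01  7.10085826e-01  2.63334654e-04 -6.82170571e-04]
[(608, -119, 68, 50, 0), (607, -55, 66, 50, -2), (478, -350, 69, 50, 7), (433, -259, 68, 50, 15), (242, -487, 85, 21, 31)]
d [-2.75 -3.7  -0.  ] w [-0.   -0.02 -2.7 ]
```

Good. Release, rise, move above C.

Call:
drive_tool([
  {"dx": 0, "dy": 0, "dz": 0, "wx": 0, "wy": 0, "wz": 0, "hand": 60},
  {"dx": 0, "dy": 0, "dz": 0, "wx": 0, "wy": 0, "wz": 0, "hand": 60},
  {"dx": 0, "dy": 0, "dz": 0, "wx": 0, "wy": 0, "wz": 0, "hand": 60},
  {"dx": 0, "dy": 0, "dz": 0, "wx": 0, "wy": 0, "wz": 0, "hand": 60},
  {"dx": 0, "dy": 0, "dz": -0.4, "wx": 0, "wy": 0, "wz": 0, "hand": 60},
  {"dx": 0, "dy": 0, "dz": -1, "wx": 0, "wy": 0, "wz": 0, "hand": 60},
  {"dx": 0, "dy": 0, "dz": -1.6, "wx": 0, "wy": 0, "wz": 0, "hand": 60},
  {"dx": -0.2, "dy": -0.4, "dz": -1.8, "wx": 0, "wy": 0, "wz": 0, "hand": 60},
  {"dx": -0.7, "dy": -1.0, "dz": -1.8, "wx": 0, "wy": 0, "wz": -0.8, "hand": 60},
  {"dx": -1.3, "dy": -1.7, "dz": -1.8, "wx": 0, "wy": 0, "wz": -1.6, "hand": 60},
  {"dx": -1.9, "dy": -2.5, "dz": -1.8, "wx": 0, "wy": 0, "wz": -2.4, "hand": 60},
  {"dx": -2.5, "dy": -3.3, "dz": -1.8, "wx": 0, "wy": 0, "wz": -2.7, "hand": 60},
  {"dx": -2.75, "dy": -3.7, "dz": -1.8, "wx": 0, "wy": 0, "wz": -2.7, "hand": 60},
  {"dx": -2.75, "dy": -3.7, "dz": -1.8, "wx": 0, "wy": 0, "wz": -2.7, "hand": 60},
  {"dx": -2.75, "dy": -3.7, "dz": -1.8, "wx": 0, "wy": 0, "wz": -2.7, "hand": 60},
  {"dx": -2.75, "dy": -3.7, "dz": -1.8, "wx": 0, "wy": 0, "wz": -2.7, "hand": 60},
])

```text
clock: 29.65
eef_pos: [0.4367, -0.2567, 0.1113]
tool_rot: [0.615, 0.788, 0.001, -0.0]
ft_force: [-0.3, 1.1, -0.4]
grip_width: 0.0603
grasp_force: 0.0
```

```bash
python3 - <<'E'
from red import *
from go import *
t=bot.camera('top');s=bot.camera('scene')
print('top',reds(t,'top'));print(reds(s,'scene'))
o=bot.get_obs(); print(o['clock'],o['eef_pos'],o['grip_width']); rel((.4355,-.257,.0065),14)
E
```

```text
top [(436, -256, 65, 54, 14), (480, -349, 66, 54, 10), (622, -120, 64, 53, -1), (621, -57, 64, 50, 2)]
[(609, -119, 65, 50, 0), (607, -55, 66, 51, -2), (478, -350, 69, 50, 7), (433, -259, 68, 50, 15), (242, -487, 85, 20, 30)]
29.75 [ 0.43673034 -0.2564196   0.11103432] 0.06017212433318952
d [-0.01 -0.03  2.09] w [-0.   -0.02  0.02]
```

Call:
drive_tool([
  {"dx": -0.01, "dy": -0.02, "dz": 0.6, "wx": 0, "wy": 0, "wz": 0, "hand": 60},
  {"dx": -0.01, "dy": -0.02, "dz": 1.2, "wx": 0, "wy": 0, "wz": 0, "hand": 60},
  {"dx": -0.01, "dy": -0.02, "dz": 1.7, "wx": 0, "wy": 0, "wz": 0, "hand": 60},
  {"dx": -0.01, "dy": -0.02, "dz": 2.0, "wx": 0, "wy": 0, "wz": 0, "hand": 60},
  {"dx": -0.01, "dy": -0.02, "dz": 2.07, "wx": 0, "wy": 0, "wz": 0, "hand": 60},
  {"dx": -0.01, "dy": -0.02, "dz": 2.07, "wx": 0, "wy": 0, "wz": 0, "hand": 60},
  {"dx": -0.01, "dy": -0.02, "dz": 2.07, "wx": 0, "wy": 0, "wz": 0, "hand": 20},
  {"dx": -0.01, "dy": -0.02, "dz": 2.07, "wx": 0, "wy": 0, "wz": 0, "hand": 20},
  {"dx": -0.01, "dy": -0.02, "dz": 2.07, "wx": 0, "wy": 0, "wz": 0, "hand": 20},
  {"dx": -0.01, "dy": -0.02, "dz": 2.07, "wx": 0, "wy": 0, "wz": 0, "hand": 20},
  {"dx": -0.01, "dy": -0.02, "dz": 2.07, "wx": 0, "wy": 0, "wz": 0, "hand": 20},
  {"dx": -0.01, "dy": -0.02, "dz": 2.07, "wx": 0, "wy": 0, "wz": 0, "hand": 20},
])

```text
clock: 30.95
eef_pos: [0.4361, -0.2583, 0.009]
tool_rot: [0.616, 0.788, 0.001, 0.001]
ft_force: [0.6, 0.2, 5.9]
grip_width: 0.0288
grasp_force: 61.0
```

```bash
python3 plan.py 3
```

```text
30.95 [ 0.43607077 -0.25827304  0.00897979] 0.028754507919020116 60.95982313156128 [0.61034381 0.20108865 5.91736895]
d [ 0.62  3.97 -0.27] w [0.03 0.   2.7 ]
```

Call:
drive_tool([
  {"dx": 0, "dy": 0, "dz": -0.3, "wx": 0, "wy": 0, "wz": 0, "hand": 20},
  {"dx": 0, "dy": 0, "dz": -0.8, "wx": 0, "wy": 0, "wz": 0, "hand": 20},
  {"dx": 0, "dy": 0, "dz": -1.4, "wx": 0, "wy": 0, "wz": 0, "hand": 20},
  {"dx": 0.05, "dy": 0.4, "dz": -1.7, "wx": 0, "wy": 0, "wz": 0.3, "hand": 20},
  {"dx": 0.2, "dy": 1.1, "dz": -1.7, "wx": 0, "wy": 0, "wz": 0.8, "hand": 20},
  {"dx": 0.3, "dy": 1.9, "dz": -1.7, "wx": 0, "wy": 0, "wz": 1.3, "hand": 20},
  {"dx": 0.4, "dy": 2.7, "dz": -1.7, "wx": 0, "wy": 0, "wz": 1.9, "hand": 20},
  {"dx": 0.5, "dy": 3.5, "dz": -1.7, "wx": 0, "wy": 0, "wz": 2.5, "hand": 20},
  {"dx": 0.58, "dy": 3.9, "dz": -1.7, "wx": 0, "wy": 0, "wz": 2.7, "hand": 20},
  {"dx": 0.6, "dy": 3.97, "dz": -1.5, "wx": 0, "wy": 0, "wz": 2.7, "hand": 20},
  {"dx": 0.6, "dy": 3.97, "dz": -1.3, "wx": 0, "wy": 0, "wz": 2.7, "hand": 20},
  {"dx": 0.6, "dy": 3.97, "dz": -1.1, "wx": 0, "wy": 0, "wz": 2.7, "hand": 20},
  {"dx": 0.6, "dy": 3.97, "dz": -0.9, "wx": 0, "wy": 0, "wz": 2.7, "hand": 20},
  {"dx": 0.6, "dy": 3.97, "dz": -0.7, "wx": 0, "wy": 0, "wz": 2.7, "hand": 20},
  {"dx": 0.6, "dy": 3.97, "dz": -0.5, "wx": 0, "wy": 0, "wz": 2.7, "hand": 20},
  {"dx": 0.6, "dy": 3.97, "dz": -0.33, "wx": 0, "wy": 0, "wz": 2.7, "hand": 20},
  {"dx": 0.6, "dy": 3.97, "dz": -0.3, "wx": 0, "wy": 0, "wz": 2.7, "hand": 20},
  {"dx": 0.6, "dy": 3.97, "dz": -0.3, "wx": 0, "wy": 0, "wz": 2.7, "hand": 20},
  {"dx": 0.6, "dy": 3.97, "dz": -0.3, "wx": 0, "wy": 0, "wz": 2.7, "hand": 20},
  {"dx": 0.6, "dy": 3.97, "dz": -0.3, "wx": 0, "wy": 0, "wz": 2.7, "hand": 20},
])

```text
clock: 32.95
eef_pos: [0.6201, -0.1807, 0.0228]
tool_rot: [0.704, 0.71, 0.0, -0.001]
ft_force: [-2.5, -0.9, 0.5]
grip_width: 0.0291
grasp_force: 60.8
```

```bash
python3 - <<'E'
from red import *
from go import *
o=bot.get_obs(); print(o['clock'],o['eef_pos'],o['grip_width'],o['grasp_force'],o['ft_force'],o['tool_rot'])
s=bot.camera('scene'); print(reds(s,'scene'))
rel((.481,-.349,o['eef_pos'][2]),9.5)
E
```

```text
32.95 [ 0.62009094 -0.18073852  0.0227971 ] 0.02910243302789987 60.78518271446228 [-2.54440753 -0.93538779  0.49272086] [ 7.04170871e-01  7.10030287e-01  1.71546036e-04 -5.88180418e-04]
[(610, -182, 66, 50, 1), (610, -119, 65, 50, 0), (607, -55, 66, 51, -2), (478, -350, 69, 50, 7), (242, -487, 85, 20, 30)]
d [-3.34 -2.81 -0.  ] w [-0.01 -0.01 -1.8 ]
```

Call:
drive_tool([
  {"dx": 0, "dy": 0, "dz": 0, "wx": 0, "wy": 0, "wz": 0, "hand": 60},
  {"dx": 0, "dy": 0, "dz": 0, "wx": 0, "wy": 0, "wz": 0, "hand": 60},
  {"dx": 0, "dy": 0, "dz": 0, "wx": 0, "wy": 0, "wz": 0, "hand": 60},
  {"dx": 0, "dy": 0, "dz": 0, "wx": 0, "wy": 0, "wz": 0, "hand": 60},
  {"dx": 0, "dy": 0, "dz": -0.4, "wx": 0, "wy": 0, "wz": 0, "hand": 60},
  {"dx": 0, "dy": 0, "dz": -1, "wx": 0, "wy": 0, "wz": 0, "hand": 60},
  {"dx": 0, "dy": 0, "dz": -1.6, "wx": 0, "wy": 0, "wz": 0, "hand": 60},
  {"dx": -0.4, "dy": -0.4, "dz": -1.8, "wx": 0, "wy": 0, "wz": 0, "hand": 60},
  {"dx": -1.0, "dy": -0.9, "dz": -1.8, "wx": 0, "wy": 0, "wz": -0.6, "hand": 60},
  {"dx": -1.6, "dy": -1.4, "dz": -1.8, "wx": 0, "wy": 0, "wz": -1.2, "hand": 60},
  {"dx": -2.3, "dy": -2.0, "dz": -1.8, "wx": 0, "wy": 0, "wz": -1.7, "hand": 60},
  {"dx": -3.0, "dy": -2.6, "dz": -1.8, "wx": 0, "wy": 0, "wz": -1.8, "hand": 60},
  {"dx": -3.34, "dy": -2.81, "dz": -1.8, "wx": 0, "wy": 0, "wz": -1.8, "hand": 60},
  {"dx": -3.34, "dy": -2.81, "dz": -1.8, "wx": 0, "wy": 0, "wz": -1.8, "hand": 60},
  {"dx": -3.34, "dy": -2.81, "dz": -1.8, "wx": 0, "wy": 0, "wz": -1.8, "hand": 60},
  {"dx": -3.34, "dy": -2.81, "dz": -1.8, "wx": 0, "wy": 0, "wz": -1.8, "hand": 60},
])

```text
clock: 34.6
eef_pos: [0.4818, -0.348, 0.1124]
tool_rot: [0.646, 0.764, 0.0, -0.001]
ft_force: [-0.4, 0.5, -0.9]
grip_width: 0.06
grasp_force: 0.0
```

```bash
python3 - <<'E'
from red import *
from go import *
t=bot.camera('top');s=bot.camera('scene')
print('top',reds(t,'top'));print(reds(s,'scene'))
o=bot.get_obs(); print(o['clock'],o['eef_pos'],o['grip_width']); rel((.481,-.349,.0075),9.5)
E
```

```text
top [(273, -470, 35, 22, 27), (481, -348, 65, 54, 10), (622, -182, 64, 51, 1), (622, -120, 64, 53, -1), (621, -57, 64, 50, 2)]
[(610, -183, 67, 50, 0), (608, -119, 68, 50, 0), (608, -56, 65, 51, 0), (478, -350, 69, 50, 7)]
34.7 [ 0.48193389 -0.3477093   0.11233384] 0.059795155917514574
d [-0.03 -0.02  2.1 ] w [-0.01 -0.02  0.02]
```

Call:
drive_tool([
  {"dx": -0.02, "dy": -0.02, "dz": 0.6, "wx": 0, "wy": 0, "wz": 0, "hand": 60},
  {"dx": -0.02, "dy": -0.02, "dz": 1.2, "wx": 0, "wy": 0, "wz": 0, "hand": 60},
  {"dx": -0.02, "dy": -0.02, "dz": 1.7, "wx": 0, "wy": 0, "wz": 0, "hand": 60},
  {"dx": -0.02, "dy": -0.02, "dz": 2.0, "wx": 0, "wy": 0, "wz": 0, "hand": 60},
  {"dx": -0.02, "dy": -0.02, "dz": 2.08, "wx": 0, "wy": 0, "wz": 0, "hand": 60},
  {"dx": -0.02, "dy": -0.02, "dz": 2.08, "wx": 0, "wy": 0, "wz": 0, "hand": 60},
  {"dx": -0.02, "dy": -0.02, "dz": 2.08, "wx": 0, "wy": 0, "wz": 0, "hand": 20},
  {"dx": -0.02, "dy": -0.02, "dz": 2.08, "wx": 0, "wy": 0, "wz": 0, "hand": 20},
  {"dx": -0.02, "dy": -0.02, "dz": 2.08, "wx": 0, "wy": 0, "wz": 0, "hand": 20},
  {"dx": -0.02, "dy": -0.02, "dz": 2.08, "wx": 0, "wy": 0, "wz": 0, "hand": 20},
  {"dx": -0.02, "dy": -0.02, "dz": 2.08, "wx": 0, "wy": 0, "wz": 0, "hand": 20},
  {"dx": -0.02, "dy": -0.02, "dz": 2.08, "wx": 0, "wy": 0, "wz": 0, "hand": 20},
])

```text
clock: 35.9
eef_pos: [0.4813, -0.3506, 0.01]
tool_rot: [0.646, 0.763, 0.0, 0.001]
ft_force: [0.6, -0.3, 5.4]
grip_width: 0.0286
grasp_force: 61.2
```

```bash
python3 plan.py 4
```

```text
35.9 [ 0.48132232 -0.35062705  0.00999273] 0.028637417848846405 61.216328144073486 [ 0.58262148 -0.28482754  5.37214423]
d [ 1.68  3.13 -0.28] w [0.02 0.01 1.8 ]
```

Call:
drive_tool([
  {"dx": 0, "dy": 0, "dz": -0.3, "wx": 0, "wy": 0, "wz": 0, "hand": 20},
  {"dx": 0, "dy": 0, "dz": -0.8, "wx": 0, "wy": 0, "wz": 0, "hand": 20},
  {"dx": 0, "dy": 0, "dz": -1.4, "wx": 0, "wy": 0, "wz": 0, "hand": 20},
  {"dx": 0.15, "dy": 0.3, "dz": -1.7, "wx": 0, "wy": 0, "wz": 0.2, "hand": 20},
  {"dx": 0.5, "dy": 0.9, "dz": -1.7, "wx": 0, "wy": 0, "wz": 0.5, "hand": 20},
  {"dx": 0.8, "dy": 1.5, "dz": -1.7, "wx": 0, "wy": 0, "wz": 0.9, "hand": 20},
  {"dx": 1.1, "dy": 2.1, "dz": -1.7, "wx": 0, "wy": 0, "wz": 1.3, "hand": 20},
  {"dx": 1.4, "dy": 2.7, "dz": -1.7, "wx": 0, "wy": 0, "wz": 1.7, "hand": 20},
  {"dx": 1.6, "dy": 3.05, "dz": -1.7, "wx": 0, "wy": 0, "wz": 1.8, "hand": 20},
  {"dx": 1.65, "dy": 3.13, "dz": -1.5, "wx": 0, "wy": 0, "wz": 1.8, "hand": 20},
  {"dx": 1.65, "dy": 3.13, "dz": -1.3, "wx": 0, "wy": 0, "wz": 1.8, "hand": 20},
  {"dx": 1.65, "dy": 3.13, "dz": -1.1, "wx": 0, "wy": 0, "wz": 1.8, "hand": 20},
  {"dx": 1.65, "dy": 3.13, "dz": -0.9, "wx": 0, "wy": 0, "wz": 1.8, "hand": 20},
  {"dx": 1.65, "dy": 3.13, "dz": -0.7, "wx": 0, "wy": 0, "wz": 1.8, "hand": 20},
  {"dx": 1.65, "dy": 3.13, "dz": -0.5, "wx": 0, "wy": 0, "wz": 1.8, "hand": 20},
  {"dx": 1.65, "dy": 3.13, "dz": -0.33, "wx": 0, "wy": 0, "wz": 1.8, "hand": 20},
  {"dx": 1.65, "dy": 3.13, "dz": -0.3, "wx": 0, "wy": 0, "wz": 1.8, "hand": 20},
  {"dx": 1.65, "dy": 3.13, "dz": -0.3, "wx": 0, "wy": 0, "wz": 1.8, "hand": 20},
  {"dx": 1.65, "dy": 3.13, "dz": -0.3, "wx": 0, "wy": 0, "wz": 1.8, "hand": 20},
  {"dx": 1.65, "dy": 3.13, "dz": -0.3, "wx": 0, "wy": 0, "wz": 1.8, "hand": 20},
])

```text
clock: 37.9
eef_pos: [0.621, -0.243, 0.0238]
tool_rot: [0.704, 0.71, 0.0, -0.0]
ft_force: [-2.3, -0.3, 1.5]
grip_width: 0.0291
grasp_force: 61.1
```

```bash
python3 - <<'E'
from red import *
from go import *
o=bot.get_obs(); print(o['clock'],o['eef_pos'],o['grip_width'],o['grasp_force'],o['ft_force'],o['tool_rot'])
s=bot.camera('scene'); print(reds(s,'scene'))
E
```

```text
37.9 [ 0.62098556 -0.24303212  0.02381538] 0.0291246855339908 61.14617943763733 [-2.2767902  -0.34774131  1.4902959 ] [ 7.04172266e-01  7.10029009e-01  1.35226264e-04 -4.55511480e-04]
[(612, -246, 65, 51, 2), (610, -183, 66, 50, 1), (609, -119, 65, 50, 0), (608, -56, 65, 51, 0), (242, -487, 85, 21, 31)]
```

All four sit evenly. Release and go toward the tester.

Call:
drive_tool([
  {"dx": 0, "dy": 0, "dz": 0, "wx": 0, "wy": 0, "wz": 0, "hand": 60},
  {"dx": 0, "dy": 0, "dz": 0, "wx": 0, "wy": 0, "wz": 0, "hand": 60},
  {"dx": 0, "dy": 0, "dz": 0, "wx": 0, "wy": 0, "wz": 0, "hand": 60},
  {"dx": 0, "dy": 0, "dz": 0, "wx": 0, "wy": 0, "wz": 0, "hand": 60},
  {"dx": 0, "dy": 0, "dz": -0.4, "wx": 0, "wy": 0, "wz": 0, "hand": 60},
  {"dx": 0, "dy": 0, "dz": -1, "wx": 0, "wy": 0, "wz": 0, "hand": 60},
  {"dx": 0, "dy": 0, "dz": -1.8, "wx": 0, "wy": 0, "wz": 0, "hand": 60},
  {"dx": 0, "dy": -0.4, "dz": -2.6, "wx": 0, "wy": 0, "wz": 0, "hand": 40},
  {"dx": 0, "dy": -1.2, "dz": -3.2, "wx": 0, "wy": 0, "wz": 0, "hand": 0},
  {"dx": 0.6, "dy": -1.8, "dz": -3.5, "wx": 0, "wy": 0, "wz": 0, "hand": 0},
  {"dx": 1.4, "dy": -2, "dz": -3.5, "wx": 0, "wy": 0, "wz": 0, "hand": 0},
  {"dx": 2.2, "dy": -2, "dz": -3.5, "wx": 0, "wy": 0, "wz": 0, "hand": 0},
  {"dx": 2.6, "dy": -2, "dz": -3.5, "wx": 0, "wy": 0, "wz": 0, "hand": 0},
  {"dx": 2.6, "dy": -2, "dz": -3.5, "wx": 0, "wy": 0, "wz": 0, "hand": 0},
  {"dx": 2.6, "dy": -2, "dz": -3.5, "wx": 0, "wy": 0, "wz": 0, "hand": 0},
  {"dx": 2.6, "dy": -2, "dz": -3.5, "wx": 0, "wy": 0, "wz": 0, "hand": 0},
])

```text
clock: 39.55
eef_pos: [0.5202, -0.1146, 0.1987]
tool_rot: [0.704, 0.71, 0.0, -0.001]
ft_force: [0.2, 0.2, -0.5]
grip_width: 0.0
grasp_force: 0.0
```

```bash
python3 - <<'E'
from red import *
from go import *
o=bot.get_obs(); print(o['clock'],o['eef_pos'])
_,t=save('top','t20.png'); _,w=save('wrist','w20.png')
print('top',reds(t,'top',z=.021)); 
hsv=cv2.cvtColor(np.ascontiguousarray(t),cv2.COLOR_RGB2HSV)
for n in('dome_knob','screen_bar'): print(n,[(d['score'],d['extent']) for d in bot.look_for('top',n)])
b=w
c=np.vstack([cv2.resize(t[110:270,135:455],(800,400),interpolation=cv2.INTER_CUBIC)])
cv2.imwrite('pics/c20.png',c[:,:,::-1])
rel((.525,.25,.2),10.8)
E
```

```text
39.55 [ 0.52017139 -0.11462308  0.19865206]
top [(256, -476, 83, 24, 31), (640, -242, 50, 24, -88), (627, -179, 50, 50, -88), (620, -118, 61, 52, 1), (620, -56, 63, 50, 2)]
dome_knob [(0.89, [282.0, 195.9, 44.2, 46.9])]
screen_bar [(0.58, [173.6, 158.6, 122.6, 46.4])]
d [ 7.29  0.15 -0.02] w [-0.01 -0.02 -2.08]
```

View pics/c20.png

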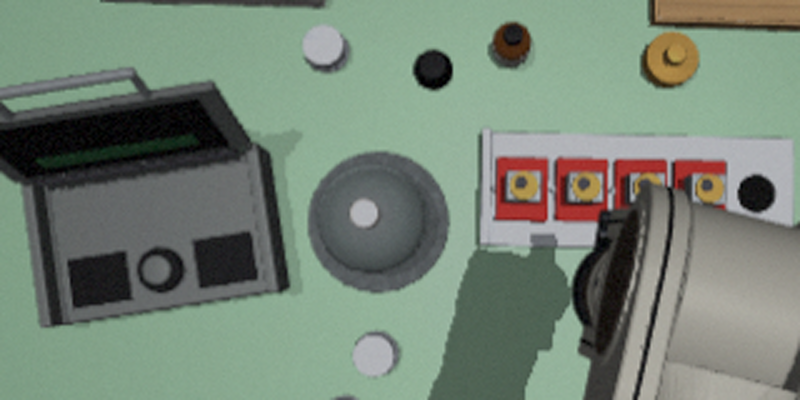

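Picture: dome central on the pad, screen up, four holders side by side in places 1–4 from the stop, place 5 free, bystanders untouched; button at crop (158,269), about (0.5245, 0.309). Go above it.

Call:
drive_tool([
  {"dx": 0.6, "dy": 0, "dz": 0, "wx": 0, "wy": 0, "wz": 0, "hand": 0},
  {"dx": 1.5, "dy": 0, "dz": 0, "wx": 0, "wy": 0, "wz": 0, "hand": 0},
  {"dx": 2.5, "dy": 0.05, "dz": 0, "wx": 0, "wy": 0, "wz": 0, "hand": 0},
  {"dx": 3.5, "dy": 0.05, "dz": 0, "wx": 0, "wy": 0, "wz": -0.5, "hand": 0},
  {"dx": 4.5, "dy": 0.1, "dz": 0, "wx": 0, "wy": 0, "wz": -1, "hand": 0},
  {"dx": 5.5, "dy": 0.1, "dz": 0, "wx": 0, "wy": 0, "wz": -1.5, "hand": 0},
  {"dx": 6.5, "dy": 0.15, "dz": 0, "wx": 0, "wy": 0, "wz": -2.08, "hand": 0},
  {"dx": 7.4, "dy": 0.16, "dz": 0, "wx": 0, "wy": 0, "wz": -2.08, "hand": 0},
  {"dx": 8.2, "dy": 0.16, "dz": 0, "wx": 0, "wy": 0, "wz": -2.08, "hand": 0},
  {"dx": 8.47, "dy": 0.16, "dz": 0.5, "wx": 0, "wy": 0, "wz": -2.08, "hand": 0},
  {"dx": 8.47, "dy": 0.16, "dz": 1.1, "wx": 0, "wy": 0, "wz": -2.08, "hand": 0},
  {"dx": 8.47, "dy": 0.16, "dz": 1.6, "wx": 0, "wy": 0, "wz": -2.08, "hand": 0},
  {"dx": 8.47, "dy": 0.16, "dz": 1.6, "wx": 0, "wy": 0, "wz": -2.08, "hand": 0},
  {"dx": 8.47, "dy": 0.16, "dz": 1.6, "wx": 0, "wy": 0, "wz": -2.08, "hand": 0},
  {"dx": 8.47, "dy": 0.16, "dz": 1.6, "wx": 0, "wy": 0, "wz": -2.08, "hand": 0},
  {"dx": 8.47, "dy": 0.16, "dz": 1.6, "wx": 0, "wy": 0, "wz": -2.08, "hand": 0},
])

```text
clock: 41.35
eef_pos: [0.5257, 0.3102, 0.1213]
tool_rot: [0.637, 0.771, 0.002, -0.0]
ft_force: [0.7, -0.7, 0.6]
grip_width: 0.0001
grasp_force: 0.0
```

```bash
python3 - <<'E'
from go import *
o,w=save('wrist','w21.png'); print(o['clock'],o['eef_pos'],o['ft_force'])
e=proj('wrist',(.5245,.309,.062),o); print(e)
g=cv2.cvtColor(w,cv2.COLOR_RGB2GRAY)
for d in bot.look_for('wrist','start_top'): print(d['score'],d['extent'])
c=cv2.HoughCircles(cv2.GaussianBlur(g,(5,5),0),cv2.HOUGH_GRADIENT,1,20,param1=80,param2=18,minRadius=12,maxRadius=40)
if c is not None:
  for q in c[0]:
    if abs(q[0]-e[0])<50 and abs(q[1]-e[1])<60: print('circ',q,onz('wrist',q[:2],.062,o),onz('wrist',q[:2],.05,o))
t=bot.camera('top'); 
from red import reds
print(reds(t,'top',z=.021))
E
```

```text
41.35 [0.52567467 0.31021149 0.121327  ] [ 0.68741006 -0.72614198  0.64763259]
[318.99603306 212.62490951]
circ [317.5 204.5  27.1] [0.52200325 0.31565165 0.062     ] [0.52265578 0.31163631 0.05      ]
circ [316.5 267.5  19.9] [0.53190577 0.25836867 0.062     ] [0.53309031 0.2512758  0.05      ]
[(256, -476, 82, 24, 30), (622, -211, 114, 63, -88), (620, -119, 63, 52, -1), (620, -56, 63, 50, 2)]
```

Collar circle found at (317,204), giving the centre about (0.523, 0.312); the tool is within 3 mm. Lower gently.

Call:
drive_tool([
  {"dx": 0.03, "dy": -0.03, "dz": 0.4, "wx": 0, "wy": 0, "wz": 0, "hand": 0},
  {"dx": 0.03, "dy": -0.03, "dz": 0.8, "wx": 0, "wy": 0, "wz": 0, "hand": 0},
  {"dx": 0.03, "dy": -0.03, "dz": 1.1, "wx": 0, "wy": 0, "wz": 0, "hand": 0},
  {"dx": 0.03, "dy": -0.03, "dz": 1.25, "wx": 0, "wy": 0, "wz": 0, "hand": 0},
  {"dx": 0.03, "dy": -0.03, "dz": 1.4, "wx": 0, "wy": 0, "wz": 0, "hand": 0},
  {"dx": 0.03, "dy": -0.03, "dz": 1.5, "wx": 0, "wy": 0, "wz": 0, "hand": 0},
  {"dx": 0.03, "dy": -0.03, "dz": 1.5, "wx": 0, "wy": 0, "wz": 0, "hand": 0},
  {"dx": 0.03, "dy": -0.03, "dz": 1.5, "wx": 0, "wy": 0, "wz": 0, "hand": 0},
  {"dx": 0.03, "dy": -0.03, "dz": 1.5, "wx": 0, "wy": 0, "wz": 0, "hand": 0},
])

```text
clock: 42.4
eef_pos: [0.523, 0.3114, 0.045]
tool_rot: [0.637, 0.771, 0.001, -0.001]
ft_force: [0.8, -0.4, -0.1]
grip_width: 0.0
grasp_force: 0.0
```

Call:
drive_tool([
  {"dx": 0, "dy": 0, "dz": 0.03, "wx": 0, "wy": 0, "wz": 0, "hand": 0},
  {"dx": 0, "dy": 0, "dz": 0.06, "wx": 0, "wy": 0, "wz": 0, "hand": 0},
  {"dx": 0, "dy": 0, "dz": 0.09, "wx": 0, "wy": 0, "wz": 0, "hand": 0},
  {"dx": 0, "dy": 0, "dz": 0.12, "wx": 0, "wy": 0, "wz": 0, "hand": 0},
  {"dx": 0, "dy": 0, "dz": 0.15, "wx": 0, "wy": 0, "wz": 0, "hand": 0},
  {"dx": 0, "dy": 0, "dz": 0.15, "wx": 0, "wy": 0, "wz": 0, "hand": 0},
  {"dx": 0, "dy": 0, "dz": 0.15, "wx": 0, "wy": 0, "wz": 0, "hand": 0},
])

```text
clock: 43.1
eef_pos: [0.5228, 0.3113, 0.0371]
tool_rot: [0.637, 0.771, 0.001, -0.001]
ft_force: [-1.1, 0.8, 4.4]
grip_width: -0.0002
grasp_force: 1.9
```

Call:
drive_tool([
  {"dx": 0, "dy": 0, "dz": 0.03, "wx": 0, "wy": 0, "wz": 0, "hand": 0},
  {"dx": 0, "dy": 0, "dz": 0.06, "wx": 0, "wy": 0, "wz": 0, "hand": 0},
  {"dx": 0, "dy": 0, "dz": 0.09, "wx": 0, "wy": 0, "wz": 0, "hand": 0},
  {"dx": 0, "dy": 0, "dz": 0.09, "wx": 0, "wy": 0, "wz": 0, "hand": 0},
  {"dx": 0, "dy": 0, "dz": 0.09, "wx": 0, "wy": 0, "wz": 0, "hand": 0},
])

```text
clock: 43.6
eef_pos: [0.5229, 0.3114, 0.0352]
tool_rot: [0.637, 0.771, 0.001, -0.0]
ft_force: [-5.1, -2.7, 18.7]
grip_width: 0.0
grasp_force: 9.0
```

Bottomed (18.7 N, about 6 mm of travel). Let go and retreat.

Call:
drive_tool([
  {"dx": 0, "dy": 0, "dz": 0, "wx": 0, "wy": 0, "wz": 0, "hand": 0},
  {"dx": 0, "dy": 0, "dz": -0.2, "wx": 0, "wy": 0, "wz": 0, "hand": 0},
  {"dx": 0, "dy": 0, "dz": -0.6, "wx": 0, "wy": 0, "wz": 0, "hand": 0},
  {"dx": 0, "dy": 0, "dz": -1.3, "wx": 0, "wy": 0, "wz": 0, "hand": 0},
  {"dx": 0, "dy": 0, "dz": -2.1, "wx": 0, "wy": 0, "wz": 0, "hand": 0},
  {"dx": 0, "dy": 0, "dz": -3, "wx": 0, "wy": 0, "wz": 0, "hand": 0},
  {"dx": 0, "dy": -0.6, "dz": -3.8, "wx": 0, "wy": 0, "wz": 0, "hand": 0},
  {"dx": 0, "dy": -1.4, "dz": -4, "wx": 0, "wy": 0, "wz": 0, "hand": 0},
  {"dx": 0, "dy": -2.2, "dz": -4, "wx": 0, "wy": 0, "wz": 0, "hand": 0},
  {"dx": 0, "dy": -2.8, "dz": -4, "wx": 0, "wy": 0, "wz": 0, "hand": 0},
  {"dx": 0, "dy": -3, "dz": -4, "wx": 0, "wy": 0, "wz": 0, "hand": 0},
  {"dx": 0, "dy": -3, "dz": -4, "wx": 0, "wy": 0, "wz": 0, "hand": 0},
  {"dx": 0, "dy": -3, "dz": -4, "wx": 0, "wy": 0, "wz": 0, "hand": 0},
  {"dx": 0, "dy": -3, "dz": -4, "wx": 0, "wy": 0, "wz": 0, "hand": 0},
])

```text
clock: 45.0
eef_pos: [0.3766, 0.2829, 0.2319]
tool_rot: [0.637, 0.771, 0.0, -0.001]
ft_force: [0.4, 0.1, -0.5]
grip_width: -0.0
grasp_force: 0.0
```

```bash
python3 - <<'E'
from red import *
from go import *
o=bot.get_obs(); print(o['clock'],o['eef_pos'],o['ft_force'])
t=bot.camera('top'); s=bot.camera('scene')
print(reds(t,'top',z=.021)); print(reds(s,'scene',z=.021))
for n in('dome_knob','screen_bar'): print(n,[(d['score'],d['extent']) for d in bot.look_for('top',n)][:1])
t0=cv2.imread('pics/t20.png')[:,:,::-1]
d=np.abs(t.astype(int)-t0).max(2)>60; print('changed px shelf/tins/bystanders',d[155:215,320:460].sum(),d[110:150,250:420].sum(), d[120:200,135:240].sum())
E
```

```text
45.0 [0.37656131 0.28288884 0.23193087] [ 0.3717332   0.06856979 -0.48247468]
[(256, -476, 83, 24, 31), (621, -241, 61, 53, 1), (621, -179, 63, 50, 1), (620, -119, 63, 52, -1), (620, -56, 63, 50, 2)]
[(620, -242, 64, 51, -1), (619, -181, 66, 49, 0), (618, -119, 64, 50, 0), (616, -56, 65, 50, -2), (258, -481, 83, 21, 31)]
dome_knob [(0.97, [282.5, 196.2, 46.6, 43.7])]
screen_bar [(0.8, [175.5, 159.1, 122.2, 48.3])]
changed px shelf/tins/bystanders 1259 0 0
```

```bash
python3 -c "
from workcell import bot
print(bot.job_done())"
```

```text
the job is handed in; nothing more can be done
None
```

I've handed the job in, with no verdict returned: the dome stands centred on the pad, the screen is at about 105°, the four holders are on places 1–4 (within about 2–4 mm by camera), and the start button was pressed about 6 mm to its stop and released last.

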